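# Lay a blow mould down on the draining board

### The arm

A 6-joint arm with a two-finger parallel gripper is mounted at the origin on a cart in front of the work surface, level with it; the furniture and walls round the work are solid. World frame = base frame: x ahead of the robot, y to its left, z up, the work surface at z = 0. Lengths are in mm, angles in rad, forces in N, time in s.
With the tool pointing down it reaches from about 375 to 900 mm from the base axis. Payload 3.1 kg.
Tool frame: the origin (TCP) lies midway between the tips of the shut fingers; the grasp point (between the pads) lies 19 mm behind it; z points along the fingers, y is the direction in which the jaws open and shut (so a half turn about z gives the same grasp; the last joint's range is limited). The gripper opens to 87 mm and grips with 3 to 60 N. Pads are 19 mm wide; open, the fingers measure 117 mm over their backs; the gripper's body (75 mm by 190 mm) begins 51 mm behind the grasp point.
Start: joints at [1.052, 0.527, 1.433, -0, 1.181, -0.178], TCP at [208.27, 589.254, 222.548] pointing down, gripper open.
Joint ranges: [-3.08, 3.08], [-0.75, 2.2], [0.22, 2.44], [-1.43, 4.57], [0, 2.65], [-2.85, 2.85]. Speed limits (rad/s): [2.79, 2.79, 3.14, 3.14, 3.14, 3.14].

### API

Orientations are given as a unit quaternion [w, x, y, z].
In Python, from plant import sensors, cams, workorder, finder gives the robot as it stands. The module is installed in compiled form; this text tells all that it offers.
- The arm moves only by the tool jog_arm, never from a script. Its arguments are lists of equal length, an entry for each row: "linear": the shift along the tool's x, y, z in m, a list of three; "turn": the turn, a rotation vector about the tool's x, y, z in degrees, a list of three; "hand": the closure in counts, from 0 (fully open) to 255 (shut). A call has 1 to 12 rows; each row shifts and turns the commanded pose from where the row before left it, along the tool's axes as they then stand; what a row does not reach is not made up. A row lasts 1/10 s, in which the tool goes at most 50 mm and 8.59 degrees, less where a joint would pass 70% of its speed; a pose out of reach is approached as far as the arm can. A call is refused whole if a number of a shift passes 0.05 or a number of a turn 8.59, either way. A call with a gripper value outside its range is refused whole. The fingers move at their own pace and stop on an object; "force" is the grip in N (left out, the last holds). Time passes only in rows, so rows that do not move let the fingers close. It gives the time, the measured TCP pose, the force and the opening at its end, in the units of the state.
- sensors.state(): the state, without advancing time (a new reading comes with each control period).
- cams.camera(name): name is "scene" or "top"; returns a dict with "pixels" (384x512x3 uint8, red, green, blue), "camera_matrix" (3x3 intrinsics, pixels), "cam_to_world" (4x4, takes a point from camera to world coordinates). Camera axes: x right, y up, looking along -z (the intrinsics and any distortion apply to the point x, -y, -z); pixel columns grow to the right and rows downward; lengths in mm; the calibration is good to about 2 mm. A picture is of the moment at which its call begins. There is no depth.
- workorder.job_done(): hands the job in, once; it reports no verdict.
Trained networks look in the newest picture that a camera, given by its name, has taken for a name from the list of things; names that differ only in an ending like _2 or _b are one class to them, and where a whole thing is asked for, a point or a joint stands for the part that bears it (a point fixed in the world has none). Each returns a list of dicts, best first, with "score" (0 to 1); they miss things now and then, are a little off and sometimes report something else, mostly with a low value. They report only what shows in the picture. A call takes as long as a camera call. They do not tell look-alikes from the thing itself.
- finder.silhouettes(target, camera): "pixels" (384x512 bool, what is visible of it) and "centre" ([row, column] in pixels, amid what is visible of it).
- finder.place_of(target, camera): "centre" ([row, column] in pixels: a listed point, or the origin of a listed thing).
The state is a dict: "clock": time; "joint_pos": joint angles; "qd": joint speeds; "effort": joint torques, N m; "eef_pos": TCP position; "orientation": TCP orientation; "force": force on the tool from outside, world axes, zero at the start; "wrist_torque": the same for the moment, N m; "grip_width": finger opening in mm.
Only numpy, scipy, OpenCV 4.12 (cv2) and the standard library are available. Lean on these libraries where they do the work, as an engineer would, in place of code of your own. Each camera call takes 0.05 s, during which the arm holds its last target.

### The job

Push the tall wooden mould across the table until its foot stands square against the steel edge of the cork-topped draining board, then tip it over that edge onto the board and ease it down gently, so that it ends lying on its side on the cork, in line with the board, its open mouth pointing away from the steel edge. Only push it with the fingers: do not grip it, lift it or let it drop, and leave the other things where they are.

Things in the scene. Friction and masses are not known exactly. Their poses are not given: they have to be found in the camera images.
- mould: Tall square wooden blow mould, brass straps, loose, upright, 0.24-0.39 kg. 66 x 66 mm outside, 165 mm tall; empty, open top: mouth 54 x 54 mm inside, walls 6 mm, 155 mm deep. Origin: centre of its underside; z up to the mouth, x, y square to its sides. Its -y face faces the board's steel edge (10-55 mm from it at the start, up to 0.15 rad askew).
- mould_mouth (a point): Centre of the mould's open top, level with the rim: 165 mm along z from the mould's origin.
- mould_toe (a point): Middle of the lower edge of the mould's -y face (33 mm from the mould's origin along its -y): the edge that goes against the steel edge of the board.
- board: Fixed draining board, plywood with cork top, 140 mm wide (x), 200 mm long (y), top 14 mm above the table. One 140 mm side has a steel strip: the stop, a step 14 mm high that the foot is pushed against and tips over. Origin: middle of this steel edge at table height. The board lies from y = 0 to -200 mm: -y is the direction to tip, +y points to the mould at the start.
- wax_block: Yellow wax block, 43 x 64 x 26 mm, bystander; origin at the centre of its underside.
- tape_roll: Roll of blue tape lying flat, 67 mm across, 19 mm tall, bystander; origin at the centre of its underside.
- matchbox: Matchbox, 36 x 53 x 15 mm, bystander; origin at the centre of its underside.
- pliers: Steel pliers lying flat, 56 x 146 x 13 mm, bystander; origin at the centre of its underside.
- frit_jar: Jar of blue glass grains with a yellow lid, 64 mm across, 92 mm tall, bystander; origin at the centre of its underside.
There are look-alikes about, which are no part of the job. What is meant by the mould is not blue or pink, and is the larger of those in its own colour.

How it is judged (in metres and radians):
On the way:
1. the mould stands upright (within 0.1 rad) with its foot against the steel edge: toe within 7 mm of it, square to it within 0.1 rad, within 45 mm of its middle (angle between mould's own z axis and vertical below 0.1 rad and y of mould_toe in the frame of board below 0.007 m and x of mould_toe in the frame of board between -0.045 and 0.045 m and angle between the y axis of mould and the y axis of board, either way round below 0.1 rad), for 0.2 s.
At the end, for the whole second after the job is handed in: the mould lies at rest on its side on the board's cork (axis level within 0.04 rad, in line with the board's length within 0.2 rad), mouth pointing away from the steel edge, the mouth's centre 100 to 200 mm past that edge and within 60 mm of the board's centre line, at 42 to 52 mm height (angle between mould's own z axis and vertical between 1.53 and 1.61 rad and angle between the z axis of mould and the y axis of board, either way round below 0.2 rad and y of mould_mouth in the frame of board between -0.2 and -0.1 m and x of mould_mouth in the frame of board between -0.06 and 0.06 m and height (world z) of mould_mouth between 0.042 and 0.052 m and linear speed of mould below 0.01 m/s and angular speed of mould below 0.05 rad/s); the robot touches nothing.
It fails at once if the mould comes down fast: turning faster than 3 rad/s once it leans more than 1.1 rad (a fall of the last 8 mm at the mouth) (angle between mould's own z axis and vertical above 1.1 rad and angular speed of mould above 3 rad/s).
It fails at once if the mould is lifted: its underside's centre higher than 65 mm, or 15 mm off the table while upright (height (world z) of mould above 0.065 m or (angle between mould's own z axis and vertical below 0.15 rad and height (world z) of mould above 0.015 m)).
It fails at once if the fingers grip or press the mould with more than 30 N (contact force between the fingers and mould above 30 N).
It fails at once if a bystander is moved by more than 20 mm (distance of any of wax_block, tape_roll, matchbox, pliers, frit_jar from where it was at the start of the episode above 0.02 m).
It also fails if it takes over 72 s, if anything falls off the work surface, if the arm or the gripper's body presses on something with over 40 N, if the wrist force passes 120 N, or if a joint passes its speed limit or range.

## Working session

There is one attempt and no reset: what is moved stays moved. The work goes in short steps, Python scripts to look and compute and a tool call to move; the robot and the scene stay as the last step left them, time stands still between calls to the robot, and variables do not carry over. Pictures are saved under pics/ and viewed, and the job is handed in when it is done.

Besides the shell and the picture viewer there is one more tool, called as a command line: name --argument value ..., lists and objects as JSON in quotes. jog_arm: Moves the arm, as the interface text tells. Its arguments: {"type":"object","properties":{"linear":{"type":"array","items":{"type":"array","items":{"type":"number"}}},"turn":{"type":"array","items":{"type":"array","items":{"type":"number"}}},"hand":{"type":"array","items":{"type":"number"}},"force":{"type":"number"}},"required":["linear","turn","hand"]}

```bash
ls; mkdir -p pics
cat > h.py <<'E'
import numpy as np, cv2
from plant import sensors, cams, workorder, finder
def snap(n,f):
    c=cams.camera(n); cv2.imwrite('pics/'+f,cv2.cvtColor(c['pixels'],cv2.COLOR_RGB2BGR)); return c
def ray(c,rc):
    K=np.array(c['camera_matrix']);T=np.array(c['cam_to_world'])
    d=np.linalg.inv(K)@[rc[1],rc[0],1]; d=np.array([d[0],-d[1],-d[2]])
    return T[:3,3],T[:3,:3]@d
def at(c,rc,z):
    o,d=ray(c,rc); return o+d*(z-o[2])/d[2]
def proj(c,p):
    K=np.array(c['camera_matrix']);T=np.array(c['cam_to_world'])
    q=np.linalg.inv(T)@np.append(p,1); q=np.array([q[0],-q[1],-q[2]]); u=K@q; return u[:2]/u[2]
E
python3 - <<'E'
from h import *
print(sensors.state())
for n in('scene','top'):
    c=snap(n,n+'0.png');print(c.keys(),c['camera_matrix'],c['cam_to_world'])
    for t in('mould','mould_mouth','mould_toe','board'):
        for r in finder.place_of(t,n): print(n,t,r['score'],r['centre'],at(c,r['centre'],165 if 'mouth' in t else 0))
E
```

```text
pics
{'clock': 0.0, 'joint_pos': array([ 1.05249458e+00,  5.28462115e-01,  1.43390630e+00, -3.92701132e-05,
        1.18136979e+00, -1.78530055e-01]), 'qd': array([-1.63689947e-03, -2.56178872e-05, -1.68134097e-03, -2.03450068e-03,
       -8.71470494e-04, -1.66793669e-03]), 'effort': array([ 3.16994083e-04, -4.40037239e+01, -1.76591402e+01,  6.34055422e-02,
        5.82486601e-02, -1.65975707e-04]), 'eef_pos': array([207.92806666, 588.62483238, 221.57284052]), 'orientation': array([-3.49189741e-04,  1.69062373e-01,  9.85604770e-01, -1.01451681e-03]), 'force': array([ 0.79822298,  0.03088253, -0.34093885]), 'wrist_torque': array([ 0.02027749, -0.03438274, -0.01351256]), 'grip_width': 86.86744450568327}
dict_keys(['pixels', 'camera_matrix', 'cam_to_world']) [[389.70029067   0.         251.47227602]
 [  0.         389.70029067 186.38560132]
 [  0.           0.           1.        ]] [[ 7.56243563e-01 -3.20833485e-01  5.70229383e-01  1.21036970e+03]
 [ 6.54150160e-01  3.88778369e-01 -6.48798080e-01 -5.69700682e+02]
 [-1.35367005e-02  8.63665013e-01  5.03884414e-01  7.67032896e+02]
 [ 0.0
[... 1604 characters left out ...]
77 300.0370298   0.       ]
top mould_mouth 0.94 [163.1, 116.5] [584.94059581 569.77961797 165.        ]
top mould_mouth 0.92 [166.3, 199.1] [582.1143517  360.83512523 165.        ]
top mould_mouth 0.88 [190.5, 266.5] [524.58993015 188.68333411 165.        ]
top mould_mouth 0.79 [218.0, 227.3] [452.9646114 285.2594452 165.       ]
top mould_toe 0.98 [174.4, 121.3] [581.4563934 607.467303    0.       ]
top mould_toe 0.92 [224.9, 224.4] [441.61830471 301.75737263   0.        ]
top mould_toe 0.83 [166.6, 207.4] [611.05297521 357.20449591   0.        ]
top mould_toe 0.69 [195.6, 275.7] [530.36233634 154.99751965   0.        ]
top board 0.91 [190.2, 294.9] [547.64043337  99.07204461   0.        ]
```

Run:
```python
import cv2
a=cv2.imread('pics/top0.png')[90:330,80:400];cv2.imwrite('pics/top0z.png',cv2.resize(a,None,fx=2.5,fy=2.5,interpolation=2))
a=cv2.imread('pics/scene0.png')[90:330,130:450];cv2.imwrite('pics/scene0z.png',cv2.resize(a,None,fx=2.5,fy=2.5,interpolation=2))
```

```text
(no output)
```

View pics/top0z.png

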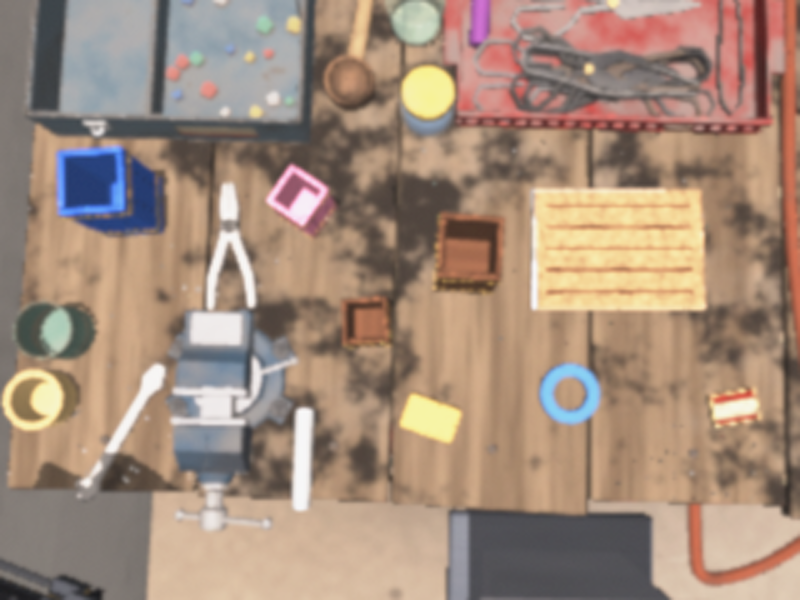

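View pics/scene0z.png

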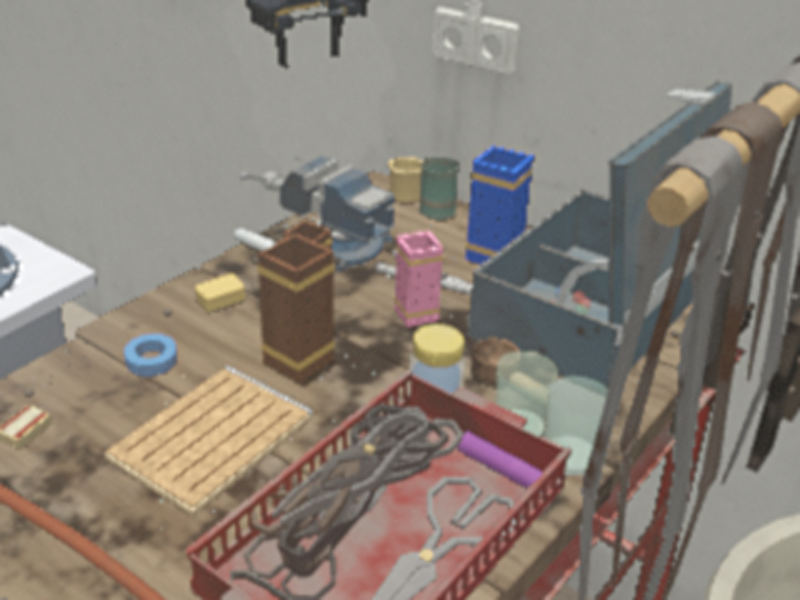

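The large brown mould stands at about (525, 195) mm (full top image about row 195, col 265). The board is to its right, with the steel edge at about col 293. The lookalikes are small brown, pink and blue. Now a precise fit.

Run:
```python
from h import *
from scipy.optimize import least_squares
cs={n:cams.camera(n) for n in('top','scene')}
def quad(m):
    k=cv2.findContours(m.astype('uint8'),0,1)[0]; k=max(k,key=cv2.contourArea); return k[:,0,:]
for n,c in cs.items():
  for t in('board','mould'):
    for r in finder.silhouettes(t,n):
        k=quad(r['pixels']); print(n,t,r['score'],r['centre'],k.min(0),k.max(0), len(k))
        if t=='board':
            P=np.array([at(c,(v,u),14)[:2] for u,v in k],'float32'); R=cv2.minAreaRect(P); print(R, cv2.boxPoints(R))
  im=cv2.cvtColor(c['pixels'],cv2.COLOR_RGB2BGR)
  a,b=(160,240) if n=='top' else (170,220)
  im=im[a:a+80,b:b+100] if n=='top' else im[170:270,220:330]
  cv2.imwrite(f'pics/{n}1.png',cv2.resize(im,None,fx=7 if n=='top' else 6,fy=7 if n=='top' else 6,interpolation=2))
for t in ('wax_block','tape_roll','matchbox','pliers','frit_jar'):
  for r in finder.place_of(t,'top')[:2]: print(t,r['score'],at(cs['top'],r['centre'],0))
```

```text
top board 0.88 [192.0, 328.2] [291 166] [361 213] 226
((550.7666015625, 10.642379760742188), (137.25332641601562, 201.5191650390625), 1.3873275518417358) [[479.72055 109.71091]
 [484.59958 -91.74919]
 [621.8126  -88.42615]
 [616.9336  113.03395]]
top mould 0.91 [220.3, 225.6] [216 209] [236 228] 68
top mould 0.68 [164.9, 119.3] [102 149] [145 185] 126
top mould 0.64 [190.6, 267.0] [254 176] [281 207] 102
top mould 0.63 [171.5, 199.1] [188 157] [213 183] 63
scene board 0.74 [264.6, 210.4] [172 236] [254 294] 171
((562.1505126953125, 1.3488235473632812), (153.78530883789062, 211.61192321777344), 0.7634409070014954) [[ 483.8549    106.120865]
 [ 486.67447  -105.472275]
 [ 640.44617  -103.42322 ]
 [ 637.6266    108.16992 ]]
scene mould 0.97 [164.9, 330.7] [316 148] [343 195] 113
scene mould 0.91 [209.6, 250.2] [233 184] [263 241] 141
scene mould 0.48 [182.7, 257.6] [248 179] [262 187] 32
wax_block 0.66 [363.12055006 227.59997824   0.        ]
wax_block 0.48 [387.4866876   57.55396396   0.        ]
tape_roll 0.86 [385.98887535  60.71384461   0.        ]
matchbox 0.48 [ 374.27797982 -123.3014391     0.        ]
pliers 0.87 [553.24529078 462.866737     0.        ]
frit_jar 0.63 [698.85792557 235.37940975   0.        ]
```

View pics/top1.png

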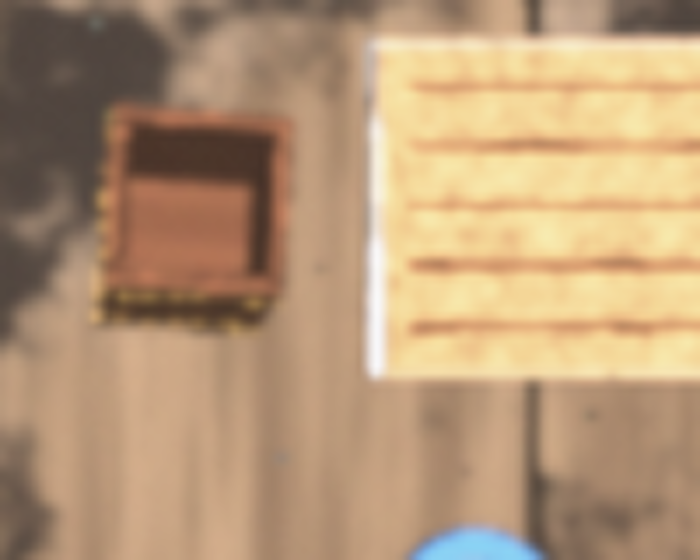

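View pics/scene1.png

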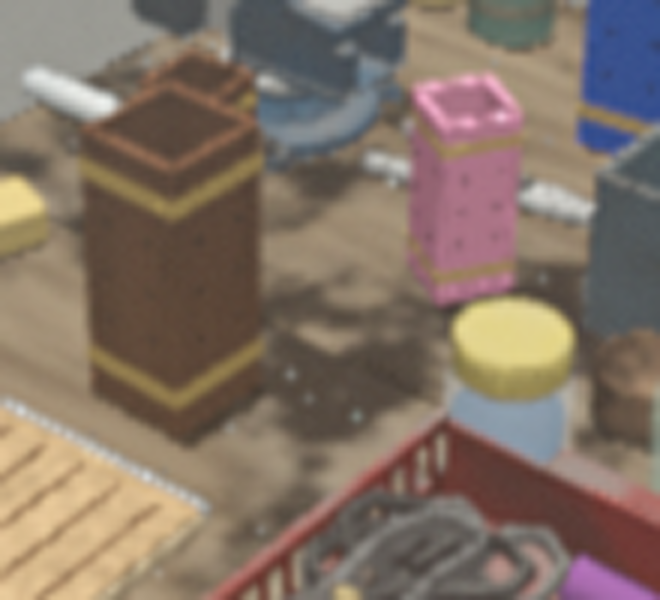

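Run:
```python
from h import *
c=cams.camera('top')
f=lambda x,y:((y+.5)/7-.5+160,(x+.5)/7-.5+240)
A=at(c,f(367,38),14);B=at(c,f(367,379),14);print('edge',A,B,np.linalg.norm(A-B),(A+B)/2,np.arctan2(*(A-B)[[1,0]]))
Q=[at(c,f(*p),165) for p in((110,104),(293,121),(276,298),(102,281))]
for i in range(4): d=Q[(i+1)%4]-Q[i];print(Q[i],np.linalg.norm(d),np.arctan2(d[1],d[0])%(np.pi/2))
print(np.mean(Q,0))
s=cams.camera('scene')
g=lambda x,y:((y+.5)/6-.5+170,(x+.5)/6-.5+220)
for p in((85,130),(170,82),(260,120),(175,168)): print(at(s,g(*p),165))
for p in((95,393),(188,440),(262,390)): print(at(s,g(*p),0))
for p in((3,400),(210,508)): print(at(s,g(*p),14))
```

```text
edge [619.65685482 109.86149243  14.        ] [477.70633025 108.17800327  14.        ] 141.96050704437644 [548.68159254 109.01974785  14.        ] 0.011859133621360877
[564.89404215 217.91485699 165.        ] 66.54410955143963 1.5025625789558936
[560.35701069 151.52559686 165.        ] 64.66907508070193 1.4912405233055686
[495.89247705 156.66497179 165.        ] 62.80233268125169 1.4976424017770895
[500.48261761 219.29933616 165.        ] 64.42630203323512 1.5493053254729465
[530.40653688 186.35119045 165.        ]
[506.95364286 149.62034435 165.        ]
[507.8802511  213.06643603 165.        ]
[568.28614984 212.98791949 165.        ]
[565.41523729 151.29161354 165.        ]
[506.02622054 149.66354183   0.        ]
[570.59757826 151.39103274   0.        ]
[573.14054889 209.09757784   0.        ]
[485.84136323 101.13802091  14.        ]
[625.42972138 104.99154738  14.        ]
```

Both cameras agree on the relative geometry: the gap is about 45 mm and the x offset about −18 mm. They differ by about 7 mm in absolute position. I'll bring the gripper over and look at it.

jog_arm --linear '[[-0.03,-0.015,-0.03],[-0.036,-0.018,-0.02],[-0.036,-0.018,-0.02],[-0.036,-0.018,-0.02],[-0.036,-0.018,0],[-0.036,-0.018,0],[-0.036,-0.018,0],[-0.036,-0.018,0],[-0.036,-0.018,0],[-0.036,-0.018,0],[-0.036,-0.018,0],[-0.036,-0.018,0]]' --turn '[[0,0,0],[0,0,0],[0,0,0],[0,0,0],[0,0,0],[0,0,0],[0,0,0],[0,0,0],[0,0,0],[0,0,0],[0,0,0],[0,0,0]]' --hand '[150,150,150,150,150,150,150,150,150,150,150,150]'

```text
clock: 2.35
eef_pos: [539.9, 245.1, 312.7]
orientation: [0.0, 0.169, 0.986, 0.0]
force: [-0.2, 0.3, 0.2]
grip_width: 35.9
```

jog_arm --linear '[[0,0,0],[0,0,0],[0,0,0],[0,0,0],[0,0,0],[0,0,0],[0,0,0],[0,0,0],[0,0,0],[0,0,0],[0,0,0],[0,0,0]]' --turn '[[0,0,7],[0,0,7],[0,0,7],[0,0,7],[0,0,7],[0,0,7],[0,0,7],[0,0,7],[0,0,7],[0,0,7.3],[0,0,0],[0,0,0]]' --hand '[150,150,150,150,150,150,150,150,150,150,150,150]'

```text
clock: 3.55
eef_pos: [538.9, 246.4, 312.5]
orientation: [-0.0, 0.705, 0.709, -0.0]
force: [-0.3, -0.2, 0.3]
grip_width: 35.9
```

```bash
cat >> h.py <<'E'
from scipy.spatial.transform import Rotation as Rn
def pose():
    s=sensors.state(); w,x,y,z=s['orientation']; R=Rn.from_quat([x,y,z,w]).as_matrix()
    print('t',s['clock'],'p',s['eef_pos'].round(1),'F',s['force'].round(2),'T',s['wrist_torque'].round(3),'g',round(s['grip_width'],1),'q',s['joint_pos'].round(3)); print(R.round(3)); return s,R
E
python3 - <<'E'
from h import *
pose()
for n in('scene','top'): snap(n,n+'2.png')
a=cv2.imread('pics/scene2.png')[30:330,100:450];cv2.imwrite('pics/scene2z.png',cv2.resize(a,None,fx=2,fy=2,interpolation=2))
a=cv2.imread('pics/top2.png')[90:330,120:440];cv2.imwrite('pics/top2z.png',cv2.resize(a,None,fx=2.2,fy=2.2,interpolation=2))
E
```

```text
t 3.55 p [538.9 246.4 312.5] F [-0.27 -0.16  0.31] T [-0.065  0.064  0.007] g 35.9 q [ 0.24   0.394  1.403 -0.     1.345  0.234]
[[-0.007  1.    -0.   ]
 [ 1.     0.007 -0.   ]
 [-0.    -0.    -1.   ]]
```

View pics/scene2z.png

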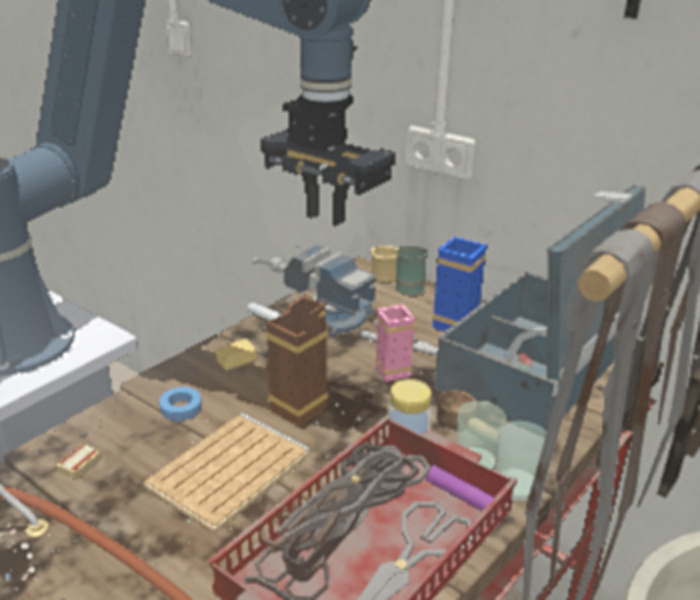

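View pics/top2z.png

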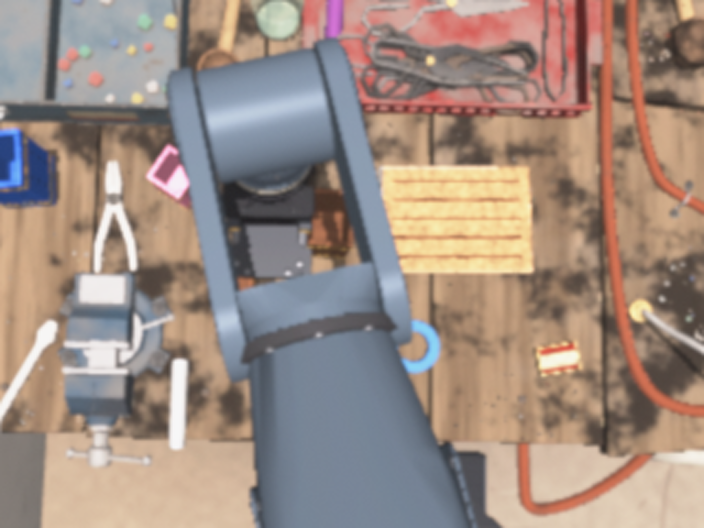

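The gripper body is a wide plate, 190 mm along the jaws. I'll check the clearance to the small brown look-alike and to the jar.

Run:
```python
from h import *
c=cams.camera('top')
f=lambda x,y:((y+.5)/2.5-.5+90,(x+.5)/2.5-.5+80)
for z in(80,100,120):
    print(z,[at(c,f(*p),z)[:2].round() for p in((343,298),(390,298),(390,345),(343,345))])
print([at(c,f(*p),92)[:2].round() for p in((402,92),(455,92),(428,67),(428,118))])
s=cams.camera('scene')
g=lambda x,y:((y+.5)/2.5-.5+90,(x+.5)/2.5-.5+130)
for z in(80,100,120): print([at(s,g(*p),z)[:2].round() for p in((302,218),(332,234))])
```

```text
80 [array([481., 319.]), array([483., 268.]), array([432., 266.]), array([431., 317.])]
100 [array([480., 317.]), array([481., 267.]), array([431., 266.]), array([430., 315.])]
120 [array([478., 316.]), array([480., 266.]), array([431., 265.]), array([430., 314.])]
[array([709., 261.]), array([711., 203.]), array([738., 233.]), array([680., 232.])]
[array([385., 365.]), array([449., 356.])]
[array([409., 337.]), array([471., 329.])]
[array([433., 310.]), array([493., 302.])]
```

jog_arm --linear '[[-0.002,0.0125,0],[-0.002,0.0125,0],[-0.002,0.0125,0],[-0.002,0.0125,0],[0,0,0],[0,0,0]]' --turn '[[0,-7,0],[0,-7,0],[0,-7,0],[0,-7,0],[0,0,-0.4],[0,0,0]]' --hand '[0,0,0,0,0,0]'

```text
clock: 4.35
eef_pos: [588.5, 239.3, 313.0]
orientation: [0.17, 0.682, 0.691, -0.172]
force: [-0.2, -0.6, 0.8]
grip_width: 76.0
```

Run:
```python
from h import *
pose()
```

```text
t 4.35 p [588.5 239.3 313. ] F [-0.22 -0.61  0.84] T [0.22  0.053 0.007] g 76.0 q [ 0.418  0.59   1.155 -0.443  1.605  0.436]
[[-0.013  1.     0.   ]
 [ 0.883  0.012 -0.469]
 [-0.469 -0.006 -0.883]]
```

jog_arm --linear '[[0.0141,0,0.0265],[0.0141,0,0.0265],[0.0141,0,0.0265],[0.0141,0,0.0265],[0.0141,0,0.0265],[0,0,0],[0,0,0]]' --turn '[[0,0,0],[0,0,0],[0,0,0],[0,0,0],[0,0,0],[0,0,0],[0,0,0]]' --hand '[0,0,0,0,0,0,0]'

```text
clock: 5.05
eef_pos: [588.6, 238.0, 165.1]
orientation: [0.171, 0.683, 0.69, -0.171]
force: [0.5, 0.6, 0.1]
grip_width: 87.4
```

Run:
```python
from h import *
pose()
for n in('scene','top'): snap(n,n+'3.png')
a=cv2.imread('pics/scene3.png')[80:300,180:400];cv2.imwrite('pics/scene3z.png',cv2.resize(a,None,fx=2.7,fy=2.7,interpolation=2))
a=cv2.imread('pics/top3.png')[90:330,120:440];cv2.imwrite('pics/top3z.png',cv2.resize(a,None,fx=2.2,fy=2.2,interpolation=2))
```

```text
t 5.05 p [588.6 238.  165.1] F [0.51 0.56 0.13] T [ 0.187  0.032 -0.036] g 87.4 q [ 0.416  0.731  1.303 -0.457  1.343  0.565]
[[-0.009  1.     0.002]
 [ 0.883  0.009 -0.469]
 [-0.469 -0.003 -0.883]]
```

View pics/scene3z.png

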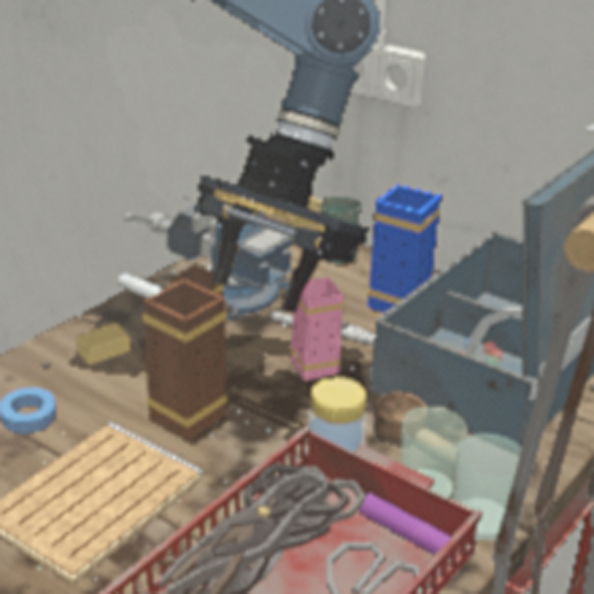

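View pics/top3z.png

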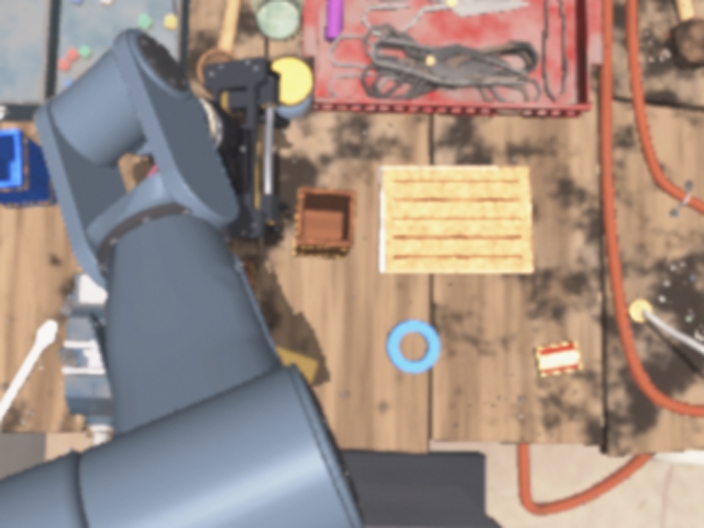

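Run:
```python
from h import *
s=cams.camera('scene');c=cams.camera('top')
print([proj(s,p) for p in([537,238,165],[640,238,165])],[(218/2.7+180,303/2.7+80),(292/2.7+180,308/2.7+80)])
print([proj(c,p) for p in([537,230,169],[640,230,169])])
a=cv2.imread('pics/top3.png')[130:210,210:290];cv2.imwrite('pics/top3y.png',cv2.resize(a,None,fx=7,fy=7,interpolation=2))
a=cv2.imread('pics/scene3.png')[160:240,230:310];cv2.imwrite('pics/scene3y.png',cv2.resize(a,None,fx=7,fy=7,interpolation=2))
```

```text
[array([260.24692167, 183.13596117]), array([287.02940441, 194.14304975])] [(260.74074074074076, 192.22222222222223), (288.14814814814815, 194.07407407407408)]
[array([250.25151485, 185.0060456 ]), array([251.24911835, 144.94311419])]
```

View pics/top3y.png

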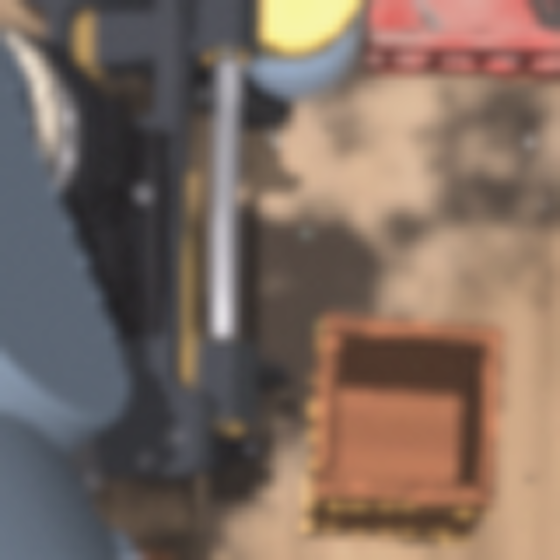

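View pics/scene3y.png

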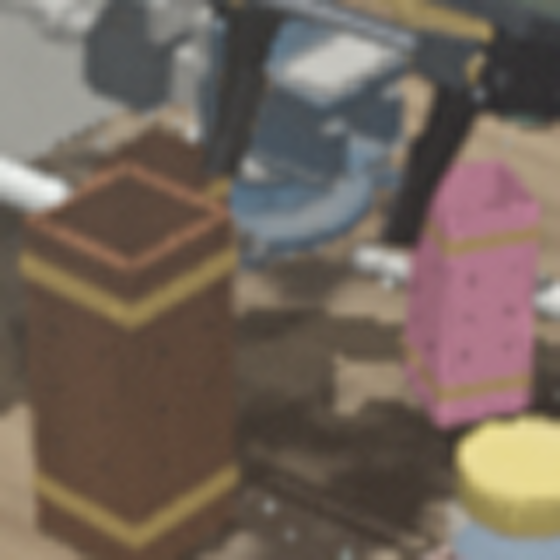

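The scene camera agrees with the known fingertip to within 1 px, so I trust that one. Descending, shifted slightly away from the look-alike.

jog_arm --linear '[[-0.0035,0.0035,0.002],[0.0094,0,0.0177],[0.0094,0,0.0177],[0.0094,0,0.0177],[0,0,0]]' --turn '[[0,0,0],[0,0,0],[0,0,0],[0,0,0],[0,0,0]]' --hand '[0,0,0,0,0]'

```text
clock: 5.75
eef_pos: [590.3, 234.0, 101.5]
orientation: [0.17, 0.682, 0.69, -0.174]
force: [-1.1, 0.5, -0.2]
grip_width: 86.9
```

Run:
```python
from h import *
pose()
for n in('scene',): snap(n,n+'4.png')
a=cv2.imread('pics/scene4.png')[80:300,180:400];cv2.imwrite('pics/scene4z.png',cv2.resize(a,None,fx=2.7,fy=2.7,interpolation=2))
```

```text
t 5.75 p [590.3 234.  101.5] F [-1.12  0.49 -0.24] T [0.22  0.107 0.042] g 86.9 q [ 0.41   0.81   1.335 -0.472  1.245  0.608]
[[-0.012  1.    -0.002]
 [ 0.882  0.01  -0.471]
 [-0.471 -0.008 -0.882]]
```

View pics/scene4z.png

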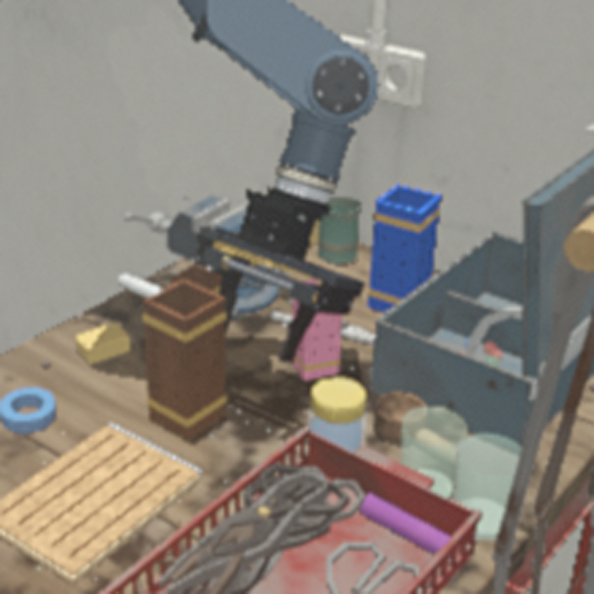

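jog_arm --linear '[[0.0087,0.002,0.0162],[0.0087,0,0.0162],[0.0085,0,0.0162],[0,0,0],[0,0,0]]' --turn '[[0,0,0],[0,0,0],[0,0,0],[0,0,0],[0,0,0]]' --hand '[0,0,0,0,0]'

```text
clock: 6.3
eef_pos: [593.1, 234.6, 47.5]
orientation: [0.171, 0.682, 0.69, -0.172]
force: [-0.7, 0.3, -0.0]
grip_width: 86.9
```

Run:
```python
from h import *
pose()
for n in('scene','top'): snap(n,n+'5.png')
a=cv2.imread('pics/scene5.png')[80:300,180:400];b=cv2.imread('pics/top5.png')[110:260,170:320]
cv2.imwrite('pics/5z.png',np.hstack([cv2.resize(a,(400,400),interpolation=2),cv2.resize(b,(400,400),interpolation=2)]))
```

```text
t 6.3 p [593.1 234.6  47.5] F [-0.72  0.27 -0.03] T [0.177 0.036 0.023] g 86.9 q [ 0.409  0.884  1.346 -0.488  1.168  0.651]
[[-0.011  1.     0.   ]
 [ 0.882  0.01  -0.47 ]
 [-0.47  -0.005 -0.882]]
```

View pics/5z.png

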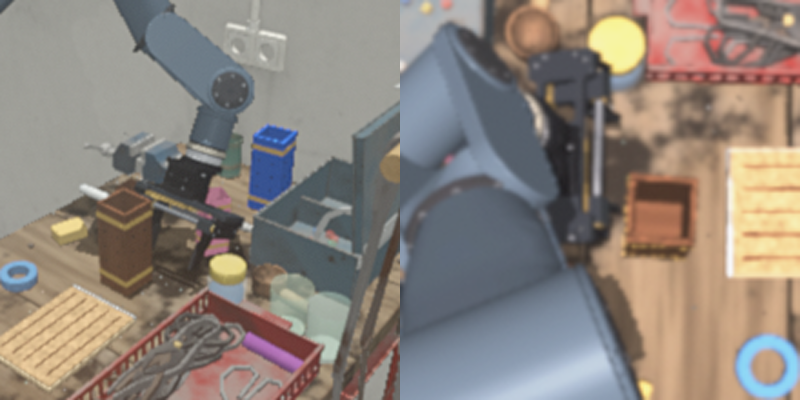

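jog_arm --linear '[[-0.0026,0,0.0014],[-0.0026,0,0.0014],[-0.0026,0,0.0014],[-0.0026,0,0.0014],[-0.0026,0,0.0014],[-0.0026,0,0.0014],[-0.0026,0,0.0014],[-0.0026,0,0.0014],[-0.0026,0,0.0014],[-0.0026,0,0.0014]]' --turn '[[0,0,0],[0,0,0],[0,0,0],[0,0,0],[0,0,0],[0,0,0],[0,0,0],[0,0,0],[0,0,0],[0,0,0]]' --hand '[0,0,0,0,0,0,0,0,0,0]'

```text
clock: 7.4
eef_pos: [594.0, 205.2, 48.5]
orientation: [0.171, 0.682, 0.69, -0.171]
force: [1.2, 3.2, 3.5]
grip_width: 86.7
```

```bash
cat > look.py <<'E'
from h import *
import sys
n=sys.argv[1]
pose()
for k in('scene','top'): snap(k,k+n+'.png')
a=cv2.imread(f'pics/scene{n}.png')[150:280,200:330];b=cv2.imread(f'pics/top{n}.png')[140:240,230:330]
cv2.imwrite(f'pics/{n}z.png',np.hstack([cv2.resize(a,(400,400),interpolation=2),cv2.resize(b,(400,400),interpolation=2)]))
E
python3 look.py 6
```

```text
t 7.4 p [594.  205.2  48.5] F [1.18 3.23 3.5 ] T [ 0.495  0.029 -0.065] g 86.7 q [ 0.369  0.867  1.39  -0.507  1.127  0.636]
[[-0.01   1.     0.002]
 [ 0.883  0.01  -0.469]
 [-0.469 -0.003 -0.883]]
```

View pics/6z.png

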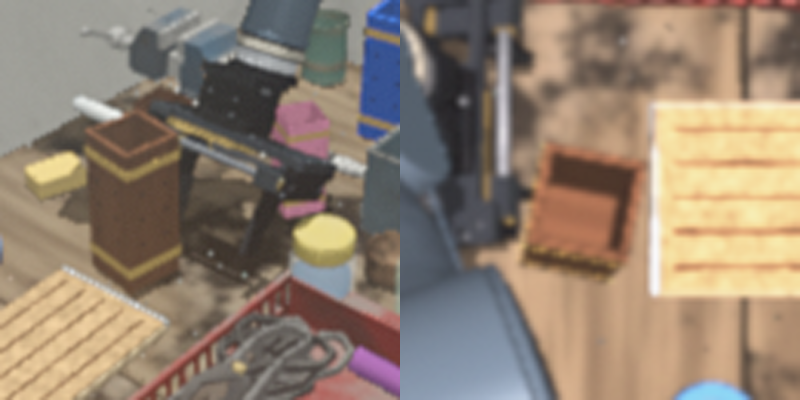

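The mould yawed clockwise by about 0.2 rad, and its leading corner is about 6 mm from the steel. Pushing on should square it against the stop.

jog_arm --linear '[[-0.0018,0,0.001],[-0.0018,0,0.001],[-0.0018,0,0.001],[-0.0018,0,0.001],[-0.0018,0,0.001],[-0.0018,0,0.001],[0,0,0]]' --turn '[[0,0,0],[0,0,0],[0,0,0],[0,0,0],[0,0,0],[0,0,0],[0,0,0]]' --hand '[0,0,0,0,0,0,0]'

```text
clock: 8.2
eef_pos: [594.0, 192.6, 48.2]
orientation: [0.171, 0.682, 0.69, -0.172]
force: [0.4, 2.6, 0.7]
grip_width: 87.3
```

```bash
python3 look.py 7
```

```text
t 8.2 p [594.  192.6  48.2] F [0.43 2.58 0.71] T [ 0.394 -0.05  -0.015] g 87.3 q [ 0.352  0.862  1.407 -0.516  1.11   0.63 ]
[[-0.011  1.     0.002]
 [ 0.883  0.01  -0.47 ]
 [-0.47  -0.004 -0.883]]
```

View pics/7z.png

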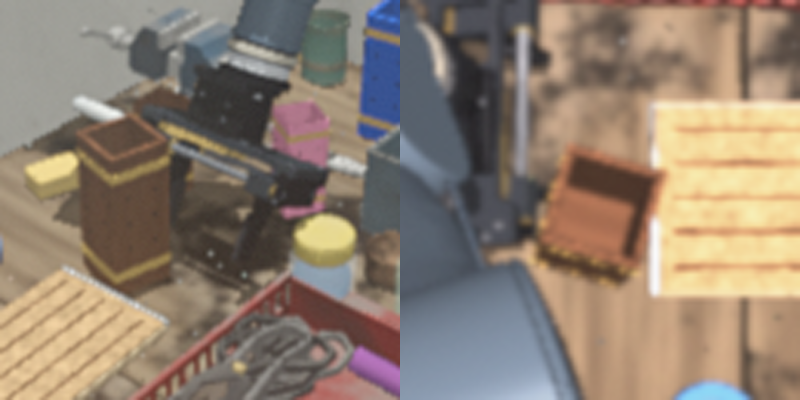

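jog_arm --linear '[[-0.0018,0,0.001],[-0.0018,0,0.001],[-0.0018,0,0.001],[0,0,0]]' --turn '[[0,0,0],[0,0,0],[0,0,0],[0,0,0]]' --hand '[0,0,0,0]'

```text
clock: 8.7
eef_pos: [593.9, 186.6, 48.0]
orientation: [0.171, 0.682, 0.69, -0.172]
force: [1.7, 2.0, 0.8]
grip_width: 86.6
```

```bash
python3 look.py 8
```

```text
t 8.7 p [593.9 186.6  48. ] F [1.71 1.99 0.76] T [ 0.451  0.034 -0.143] g 86.6 q [ 0.343  0.859  1.416 -0.519  1.102  0.627]
[[-0.01   1.     0.001]
 [ 0.883  0.01  -0.47 ]
 [-0.47  -0.004 -0.883]]
```

View pics/8z.png

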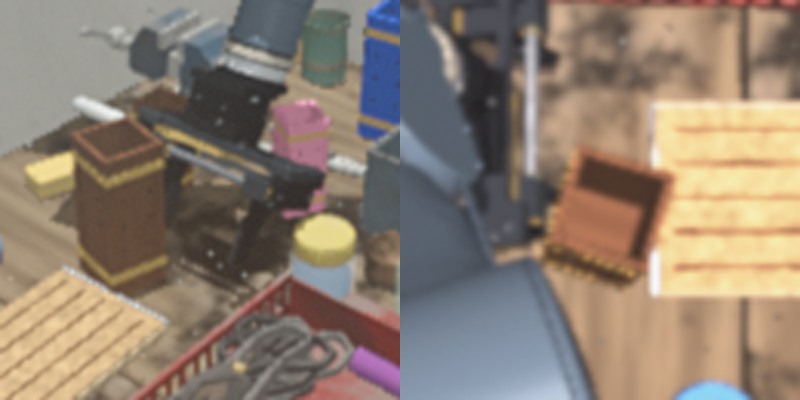

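The push is still rotating it, because the contact is too far to +x. I'll back off, yaw the tool 10° to keep the body clear of the look-alike, and push on the −x part of the face.

jog_arm --linear '[[0.0095,0,-0.005],[0.0095,0,-0.005],[0,0,0],[0,0,0],[0.0021,-0.0128,-0.001],[0.0021,-0.0128,-0.001],[0,0,0]]' --turn '[[0,0,0],[0,0,0],[-2.35,0,-4.4],[-2.35,0,-4.4],[0,0,0],[0,0,0],[0,0,0]]' --hand '[0,0,0,0,0,0,0]'

```text
clock: 9.5
eef_pos: [565.5, 208.6, 47.4]
orientation: [0.184, 0.619, 0.747, -0.157]
force: [-0.3, -0.6, -0.1]
grip_width: 86.8
```

```bash
python3 look.py 9
```

```text
t 9.5 p [565.5 208.6  47.4] F [-0.27 -0.63 -0.1 ] T [ 0.179  0.103 -0.067] g 86.8 q [ 0.401  0.828  1.514 -0.575  1.002  0.579]
[[-0.166  0.983  0.081]
 [ 0.867  0.185 -0.463]
 [-0.47  -0.007 -0.883]]
```

View pics/9z.png

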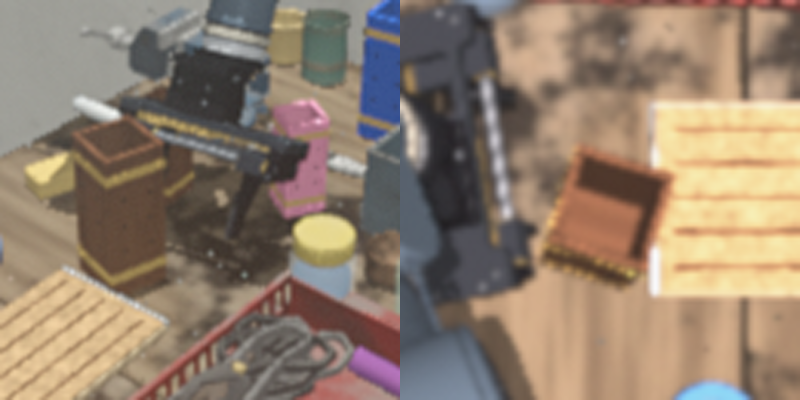

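jog_arm --linear '[[-0.0017,-0.0004,0.0009],[-0.0017,-0.0004,0.0009],[-0.0017,-0.0004,0.0009],[-0.0017,-0.0004,0.0009],[-0.0017,-0.0004,0.0009],[-0.0017,-0.0004,0.0009],[0,0,0]]' --turn '[[0,0,0],[0,0,0],[0,0,0],[0,0,0],[0,0,0],[0,0,0],[0,0,0]]' --hand '[0,0,0,0,0,0,0]'

```text
clock: 10.3
eef_pos: [567.5, 198.1, 48.1]
orientation: [0.184, 0.621, 0.746, -0.154]
force: [-2.5, 6.8, 1.4]
grip_width: 87.5
```

```bash
python3 look.py 10
```

```text
t 10.3 p [567.5 198.1  48.1] F [-2.52  6.83  1.42] T [ 0.988  0.466 -0.455] g 87.5 q [ 0.383  0.821  1.528 -0.581  0.982  0.575]
[[-0.161  0.983  0.084]
 [ 0.87   0.181 -0.458]
 [-0.466 -0.001 -0.885]]
```

View pics/10z.png

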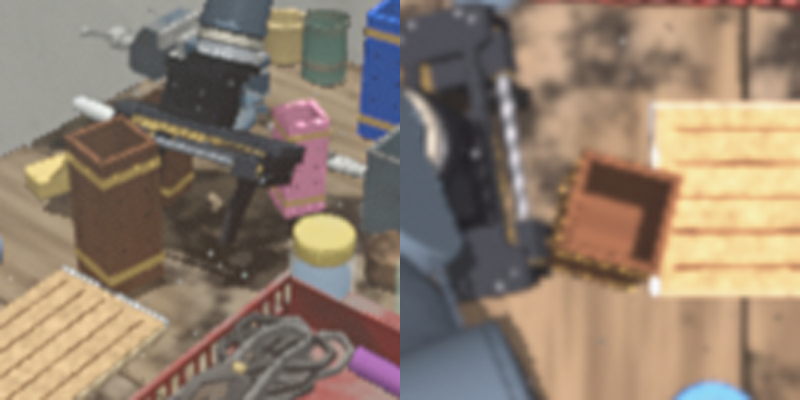

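With the front corner on the stop, the mould is starting to lean at this push height. I'll back off, go lower and push again.

jog_arm --linear '[[0.0035,0.0007,-0.0019],[0.0035,0.0007,-0.0019],[0.007,0,0.0133],[0.007,0,0.0133],[0,0,0],[0,0,0]]' --turn '[[0,0,0],[0,0,0],[0,0,0],[0,0,0],[0,0,0],[0,0,0]]' --hand '[0,0,0,0,0,0]'

```text
clock: 11.0
eef_pos: [566.6, 203.7, 16.5]
orientation: [0.184, 0.62, 0.747, -0.157]
force: [1.0, -0.3, -0.5]
grip_width: 86.7
```

```bash
python3 look.py 11
```

```text
t 11.0 p [566.6 203.7  16.5] F [ 0.96 -0.28 -0.48] T [0.195 0.092 0.051] g 86.7 q [ 0.393  0.874  1.522 -0.597  0.953  0.611]
[[-0.164  0.983  0.081]
 [ 0.867  0.183 -0.463]
 [-0.47  -0.006 -0.883]]
```

View pics/11z.png

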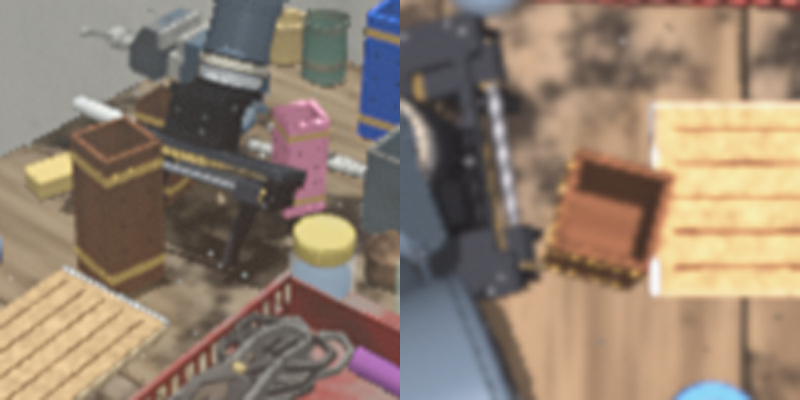

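jog_arm --linear '[[-0.0017,-0.0004,0.0009],[-0.0017,-0.0004,0.0009],[-0.0017,-0.0004,0.0009],[-0.0017,-0.0004,0.0009],[0,0,0]]' --turn '[[0,0,0],[0,0,0],[0,0,0],[0,0,0],[0,0,0]]' --hand '[0,0,0,0,0]'

```text
clock: 11.6
eef_pos: [567.7, 199.1, 18.3]
orientation: [0.184, 0.621, 0.746, -0.153]
force: [-1.1, 8.8, 1.9]
grip_width: 87.0
```

```bash
python3 look.py 12
```

```text
t 11.6 p [567.7 199.1  18.3] F [-1.09  8.77  1.9 ] T [ 1.218  0.463 -0.438] g 87.0 q [ 0.384  0.867  1.532 -0.599  0.939  0.61 ]
[[-0.16   0.983  0.085]
 [ 0.871  0.181 -0.457]
 [-0.464  0.001 -0.886]]
```

View pics/12z.png

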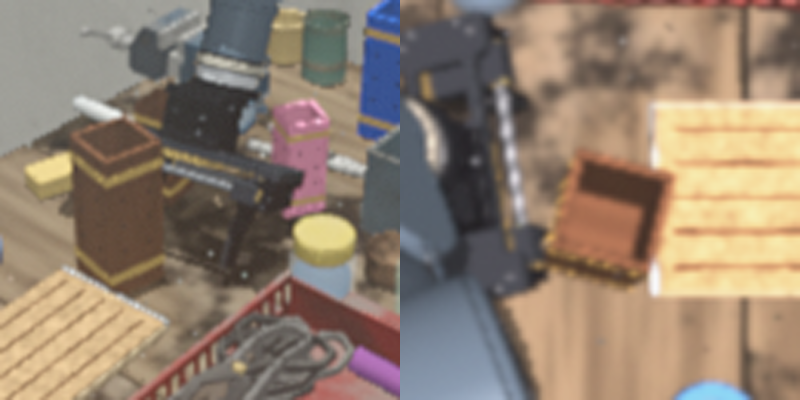

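That took 8.8 N with little motion. I need to measure the mould's pose properly before pushing more.

Run:
```python
import cv2
a=cv2.imread('pics/scene12.png')[180:260,210:290];cv2.imwrite('pics/12s.png',cv2.resize(a,None,fx=7,fy=7,interpolation=2))
a=cv2.imread('pics/top12.png')[165:225,255:325];cv2.imwrite('pics/12t.png',cv2.resize(a,None,fx=8,fy=8,interpolation=2))
```

```text
(no output)
```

View pics/12s.png

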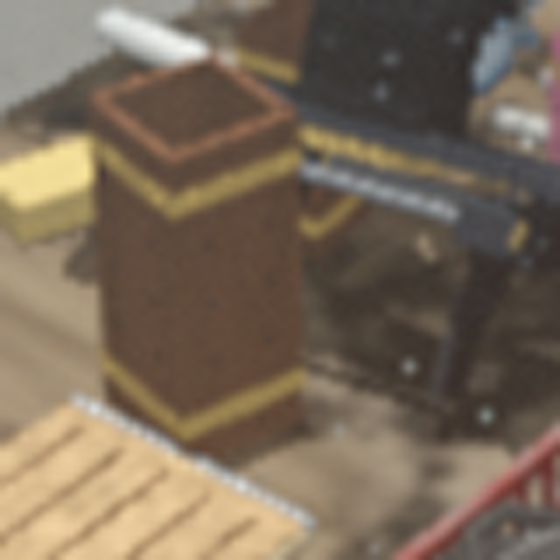

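View pics/12t.png

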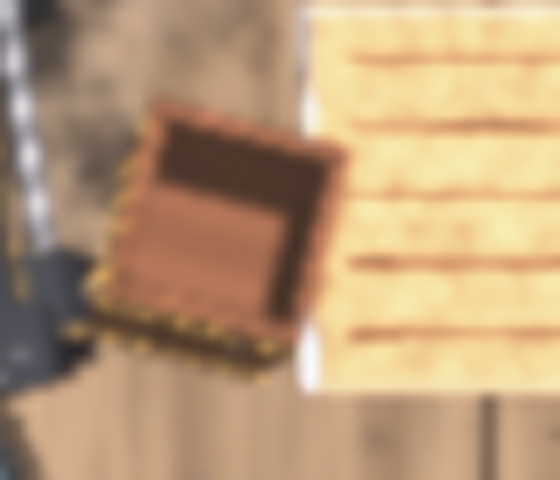

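Run:
```python
from h import *
from scipy.optimize import least_squares
s=cams.camera('scene');c=cams.camera('top')
f=lambda p:np.array([(p[0]+.5)/8-.5+255,(p[1]+.5)/8-.5+165]); g=lambda p:np.array([(p[0]+.5)/7-.5+210,(p[1]+.5)/7-.5+180])
# corner order: (+x,+y),(+x,-y),(-x,-y),(-x,+y)
L=np.array([[33,33],[33,-33],[-33,-33],[-33,33]])
T=[f(p) for p in((150,100),(347,150),(300,342),(103,290))]
S=[g(p) for p in((302,105),(172,160),(93,100),(210,58))]
def pts(q,z=165):
    C,Sn=np.cos(q[2]),np.sin(q[2]); return [np.array([q[0]+C*a-Sn*b,q[1]+Sn*a+C*b,z]) for a,b in L]
for cam,P in((c,T),(s,S)):
    r=least_squares(lambda q:np.ravel([proj(cam,p)-t for p,t in zip(pts(q),P)]),[540,160,-.2]); print(r.x,np.abs(r.fun).max()); print(np.round(pts(r.x,0),0)[:,:2].tolist())
    print(proj(c,[548.7,109,14]))
# board in both
for p in((300,8),(308,392)): print('top edge',at(c,f(p)[::-1],14))
for p in((75,400),(312,522)): print('scene edge',at(s,g(p)[::-1],14))
```

```text
[ 5.21632279e+02  1.47745227e+02 -2.27636777e-01] 0.7528375549722455
[[561.0, 172.0], [546.0, 108.0], [482.0, 123.0], [497.0, 187.0]]
[292.00689469 189.16749497]
[ 5.27870343e+02  1.42765790e+02 -2.06298147e-01] 1.2710579950288263
[[567.0, 168.0], [553.0, 104.0], [489.0, 117.0], [502.0, 182.0]]
[292.00689469 189.16749497]
top edge [617.99788172 109.65949372  14.        ]
top edge [478.21591193 105.13011425  14.        ]
scene edge [488.01310115  99.85540718  14.        ]
scene edge [624.11816384 104.52413068  14.        ]
```

jog_arm --linear '[[-0.0017,-0.0004,0.0009],[-0.0017,-0.0004,0.0009],[0,0,0],[0,0,0]]' --turn '[[0,0,0],[0,0,0],[0,0,0],[0,0,0]]' --hand '[0,0,0,0]'

```text
clock: 12.2
eef_pos: [567.8, 198.2, 18.5]
orientation: [0.183, 0.623, 0.746, -0.15]
force: [-4.4, 16.4, 5.7]
grip_width: 87.3
```

```bash
python3 look.py 13
python3 - <<'E'
import cv2,numpy as np
for n in('12','13'):
  a=cv2.imread(f'pics/scene{n}.png')[180:260,210:290];b=cv2.imread(f'pics/top{n}.png')[150:230,245:325]
  cv2.imwrite(f'pics/{n}w.png',np.hstack([cv2.resize(a,(400,400),interpolation=2),cv2.resize(b,(400,400),interpolation=2)]))
a=cv2.imread('pics/12w.png');b=cv2.imread('pics/13w.png');cv2.imwrite('pics/cmp.png',cv2.resize(np.vstack([a,b]),(600,600)))
E
```

```text
t 12.2 p [567.8 198.2  18.5] F [-4.43 16.4   5.66] T [ 2.218  0.819 -0.898] g 87.3 q [ 0.381  0.865  1.537 -0.598  0.931  0.61 ]
[[-0.158  0.984  0.087]
 [ 0.874  0.18  -0.452]
 [-0.46   0.005 -0.888]]
```

View pics/cmp.png

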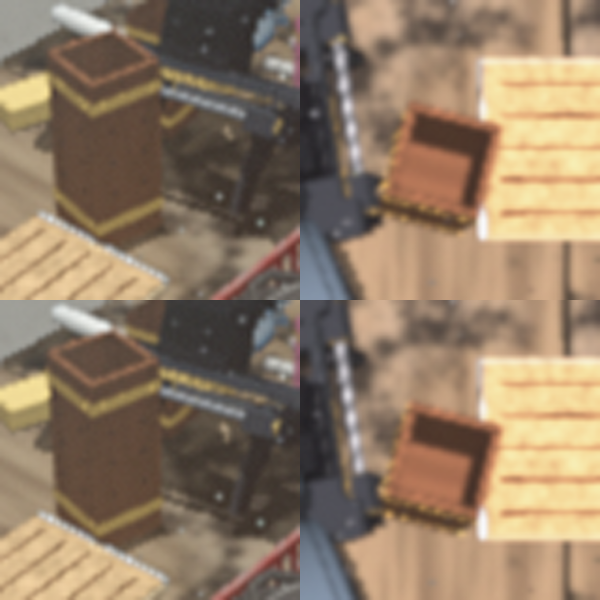

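It's jammed. The mould has to pivot about its stop corner, and there the contact point moves mostly in −x, so friction locks against my −y push. I'll back off and push along the pivot arc (−x with some −y) instead.

jog_arm --linear '[[0.0035,0.0007,-0.0018],[0.0035,0.0007,-0.0018],[-0.0023,0,-0.0045],[0,0,0]]' --turn '[[0,0,0],[0,0,0],[0,0,0],[0,0,0]]' --hand '[0,0,0,0]'

```text
clock: 12.7
eef_pos: [567.6, 200.3, 23.6]
orientation: [0.185, 0.62, 0.747, -0.155]
force: [0.6, -0.2, -0.3]
grip_width: 86.9
```

Run:
```python
from h import *
pose()
```

```text
t 12.7 p [567.6 200.3  23.6] F [ 0.65 -0.2  -0.29] T [0.182 0.109 0.009] g 86.9 q [ 0.388  0.862  1.527 -0.598  0.954  0.605]
[[-0.163  0.983  0.084]
 [ 0.868  0.183 -0.462]
 [-0.469 -0.002 -0.883]]
```

jog_arm --linear '[[-0.0015,-0.0003,0.0008],[-0.0006,-0.0021,0.0003],[-0.0006,-0.0021,0.0003],[-0.0006,-0.0021,0.0003],[-0.0006,-0.0021,0.0003],[0,0,0]]' --turn '[[0,0,0],[0,0,0],[0,0,0],[0,0,0],[0,0,0],[0,0,0]]' --hand '[0,0,0,0,0,0]'

```text
clock: 13.3
eef_pos: [559.8, 195.9, 23.3]
orientation: [0.185, 0.621, 0.746, -0.154]
force: [-0.9, 5.6, 2.8]
grip_width: 87.2
```

```bash
python3 look.py 14
```

```text
t 13.3 p [559.8 195.9  23.3] F [-0.94  5.59  2.79] T [ 0.799  0.305 -0.232] g 87.2 q [ 0.385  0.854  1.553 -0.604  0.935  0.616]
[[-0.161  0.983  0.085]
 [ 0.87   0.182 -0.459]
 [-0.467 -0.    -0.884]]
```

View pics/14z.png

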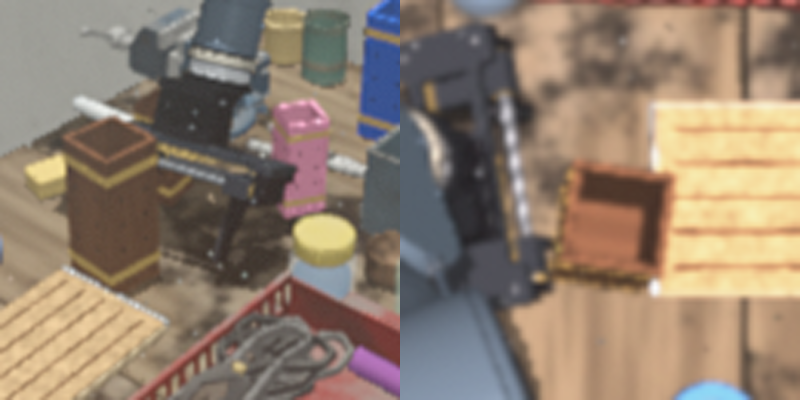

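Rotating well, to about 0.1 rad now. Continuing.

jog_arm --linear '[[-0.0006,-0.0021,0.0003],[-0.0006,-0.0021,0.0003],[-0.0008,-0.0016,0.0005],[-0.0008,-0.0016,0.0005],[0,0,0]]' --turn '[[0,0,0],[0,0,0],[0,0,0],[0,0,0],[0,0,0]]' --hand '[0,0,0,0,0]'

```text
clock: 13.9
eef_pos: [552.8, 191.8, 23.2]
orientation: [0.184, 0.621, 0.746, -0.154]
force: [-2.3, 6.4, 4.5]
grip_width: 86.7
```

```bash
python3 look.py 15;python3 - <<'E'
import cv2,numpy as np
for n in('15',):
  a=cv2.imread(f'pics/scene{n}.png')[180:260,210:290];b=cv2.imread(f'pics/top{n}.png')[150:230,245:325]
  cv2.imwrite(f'pics/{n}w.png',np.hstack([cv2.resize(a,(400,400),interpolation=2),cv2.resize(b,(400,400),interpolation=2)]))
E
```

```text
t 13.9 p [552.8 191.8  23.2] F [-2.31  6.41  4.55] T [ 0.853  0.529 -0.408] g 86.7 q [ 0.383  0.847  1.575 -0.611  0.922  0.626]
[[-0.161  0.983  0.084]
 [ 0.87   0.182 -0.458]
 [-0.466 -0.    -0.885]]
```

View pics/15w.png

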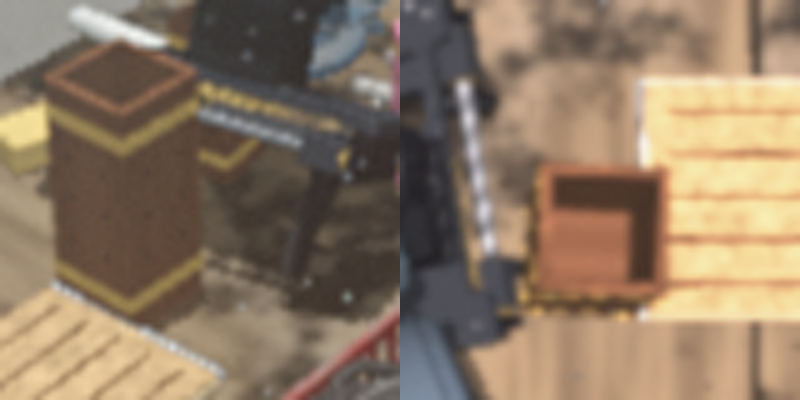

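```bash
cat > fit.py <<'E'
from h import *
from scipy.optimize import least_squares
L=np.array([[33,33],[33,-33],[-33,-33],[-33,33]])
def pts(q,z=165):
    C,Sn=np.cos(q[2]),np.sin(q[2]); return [np.array([q[0]+C*a-Sn*b,q[1]+Sn*a+C*b,z]) for a,b in L]
def fit(cam,P):
    r=least_squares(lambda q:np.ravel([proj(cam,p)-t for p,t in zip(pts(q),P)]),[530,150,0]); print(r.x.round(3),np.abs(r.fun).max().round(2)); print('toe',r.x[0]+33*np.sin(r.x[2]),r.x[1]-33*np.cos(r.x[2]))
E
python3 - <<'E'
from fit import *
s=cams.camera('scene');c=cams.camera('top')
f=lambda x,y:np.array([(x-400+.5)/5-.5+245,(y+.5)/5-.5+150]); g=lambda x,y:np.array([(x+.5)/5-.5+210,(y+.5)/5-.5+180])
fit(c,[f(*p) for p in((538,167),(667,169),(663,296),(535,293))])
fit(s,[g(*p) for p in((205,72),(122,113),(46,75),(124,38))])
for p in((641,78),(641,320)): print('top edge',at(c,f(*p)[::-1],14))
for p in((54,284),(224,374)): print('scene edge',at(s,g(*p)[::-1],14))
E
```

```text
[ 5.12305e+02  1.42408e+02 -4.00000e-03] 0.55
toe 512.167816845581 109.40798560816415
[ 5.20752e+02  1.37953e+02 -4.90000e-02] 0.79
toe 519.1219689957884 104.99346861208652
top edge [619.12560046 107.52112438  14.        ]
top edge [478.09000745 105.88316896  14.        ]
scene edge [487.15249258 101.23123811  14.        ]
scene edge [625.45387589 104.12946718  14.        ]
```

The mould is nearly square, with the toe at about x −37 mm and 2–3 mm from the edge. One more small nudge will show whether it is flush.

jog_arm --linear '[[-0.0012,-0.0014,0.0005],[-0.0012,-0.001,0.0005],[0,0,0],[0,0,0]]' --turn '[[0,0,0],[0,0,0],[0,0,0],[0,0,0]]' --hand '[0,0,0,0]'

```text
clock: 14.5
eef_pos: [550.6, 189.7, 23.3]
orientation: [0.184, 0.622, 0.746, -0.153]
force: [-2.6, 9.8, 4.8]
grip_width: 87.3
```

```bash
python3 look.py 16;python3 - <<'E'
import cv2,numpy as np
for n in('16',):
  a=cv2.imread(f'pics/scene{n}.png')[180:260,210:290];b=cv2.imread(f'pics/top{n}.png')[150:230,245:325]
  cv2.imwrite(f'pics/{n}w.png',np.hstack([cv2.resize(a,(400,400),interpolation=2),cv2.resize(b,(400,400),interpolation=2)]))
E
```

```text
t 14.5 p [550.6 189.7  23.3] F [-2.56  9.81  4.77] T [ 1.343  0.704 -0.613] g 87.3 q [ 0.38   0.845  1.584 -0.612  0.915  0.628]
[[-0.16   0.984  0.084]
 [ 0.871  0.18  -0.457]
 [-0.464  0.    -0.886]]
```

View pics/16w.png

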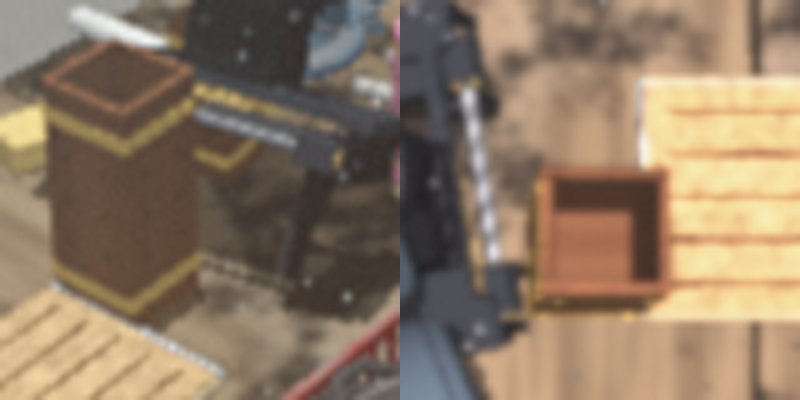

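```bash
cat > tip.py <<'E'
import numpy as np
def geo(th,s,al,ell):
    """th mould tilt, al tool tilt (rad). returns TCP(u,z) with back resting on +y rim, and gap at front"""
    e=np.array([np.sin(th),np.cos(th)]);n=np.array([-np.cos(th),np.sin(th)])
    toe=np.array([0,14.])-s*e; rim=toe+165*e+60*n
    tz=np.array([-np.sin(al),-np.cos(al)])   # tool pointing dir in (u,z): tilts top toward +u
    fx=np.array([np.cos(al),-np.sin(al)])    # forward side of finger
    tcp=rim+ell*tz+9.5*fx
    front=tcp+9.5*fx
    b=(rim-front)@n  # distance from +y inner wall
    gap=54-b; depth=(rim-front)@e
    return tcp,gap,depth,rim
if __name__=='__main__':
    for d in range(0,95,5):
        th=np.radians(d); 
        smax=14/np.cos(min(th,np.radians(65)))
        for s in (14,smax):
            al=max(0,th-np.radians(37)); t,g,dep,rim=geo(th,s,al,50)
            print(d,round(s),'al',round(np.degrees(al)),'tcp u,z',t.round(0),'gap',round(g,1),'dep',round(dep),'rim',rim.round(), 'front-contact u',round(t[0]+g/np.cos(th-al)) , 'y',round(103-t[0]))
E
python3 tip.py
```

```text
0 14 al 0 tcp u,z [-50. 115.] gap 35.0 dep 50 rim [-60. 165.] front-contact u -16 y 154
0 14 al 0 tcp u,z [-50. 115.] gap 35.0 dep 50 rim [-60. 165.] front-contact u -16 y 154
5 14 al 0 tcp u,z [-37. 120.] gap 30.7 dep 48 rim [-47. 170.] front-contact u -6 y 140
5 14 al 0 tcp u,z [-37. 120.] gap 30.7 dep 48 rim [-47. 170.] front-contact u -6 y 140
10 14 al 0 tcp u,z [-23. 123.] gap 26.6 dep 46 rim [-33. 173.] front-contact u 4 y 126
10 14 al 0 tcp u,z [-23. 123.] gap 26.6 dep 46 rim [-33. 173.] front-contact u 4 y 126
15 14 al 0 tcp u,z [ -9. 125.] gap 22.7 dep 43 rim [-19. 175.] front-contact u 14 y 112
15 14 al 0 tcp u,z [-10. 125.] gap 22.7 dep 43 rim [-19. 175.] front-contact u 14 y 113
20 14 al 0 tcp u,z [  5. 126.] gap 19.0 dep 40 rim [ -5. 176.] front-contact u 25 y 98
20 15 al 0 tcp u,z [  4. 126.] gap 19.0 dep 40 rim [ -5. 176.] front-contact u 25 y 99
25 14 al 0 tcp u,z [ 19. 126.] gap 15.6 dep 37 rim [  9. 176.] front-contact u 36 y 84
25 15 al 0 tcp u,z [ 18. 125.] gap 15.6 dep 37 rim [  9. 175.] front-contact u 36 y 85
30 14 al 0 tcp u,z [ 33. 125.] gap 12.5 dep 34 rim [
[... 1489 characters left out ...]
 y 19
75 14 al 38 tcp u,z [107.  66.] gap 8.7 dep 28 rim [130. 111.] front-contact u 118 y -4
75 33 al 38 tcp u,z [89. 61.] gap 8.7 dep 28 rim [112. 106.] front-contact u 99 y 14
80 14 al 43 tcp u,z [111.  56.] gap 8.7 dep 28 rim [138.  99.] front-contact u 122 y -8
80 33 al 43 tcp u,z [92. 53.] gap 8.7 dep 28 rim [119.  96.] front-contact u 103 y 11
85 14 al 48 tcp u,z [114.  46.] gap 8.7 dep 28 rim [145.  87.] front-contact u 125 y -11
85 33 al 48 tcp u,z [95. 45.] gap 8.7 dep 28 rim [126.  85.] front-contact u 106 y 8
90 14 al 53 tcp u,z [117.  36.] gap 8.7 dep 28 rim [151.  74.] front-contact u 128 y -14
90 33 al 53 tcp u,z [98. 36.] gap 8.7 dep 28 rim [132.  74.] front-contact u 109 y 5
```

Now I'll retract and rise, then set the tool vertical above the mouth. The closed fingers will tip the mould from inside, with the finger back carrying the +y wall on the way down.

jog_arm --linear '[[0.0045,0.0009,-0.0023],[0.0045,0.0009,-0.0023],[-0.0093,0,-0.0177],[-0.0186,0,-0.0354],[-0.0186,0,-0.0354],[-0.0186,0,-0.0354],[-0.0186,0,-0.0354],[-0.0186,0,-0.0354],[-0.0186,0,-0.0354],[0,0,0]]' --turn '[[0,0,0],[0,0,0],[0,0,0],[0,0,0],[0,0,0],[0,0,0],[0,0,0],[0,0,0],[0,0,0],[0,0,0]]' --hand '[0,0,0,0,0,0,0,0,0,0]'

```text
clock: 15.6
eef_pos: [554.4, 199.2, 289.3]
orientation: [0.189, 0.621, 0.746, -0.151]
force: [-0.7, -0.2, 0.1]
grip_width: 87.3
```

jog_arm --linear '[[0,0,0],[0,0,0],[0,0,0],[0,0,0],[0,0,0],[0,0,0],[0,0,0]]' --turn '[[2.25,0,4.2],[2.25,0,4.2],[0,7,0],[0,7,0],[0,7,0],[0,6.5,0],[0,0,0]]' --hand '[255,255,255,255,255,255,255]'

```text
clock: 16.3
eef_pos: [551.1, 195.6, 282.3]
orientation: [0.002, 0.703, 0.712, -0.005]
force: [0.4, 0.4, 0.1]
grip_width: 39.1
```

```bash
python3 look.py 17;python3 - <<'E'
import cv2,numpy as np
for n in('17',):
  a=cv2.imread(f'pics/scene{n}.png')[180:260,210:290];b=cv2.imread(f'pics/top{n}.png')[150:230,245:325]
  cv2.imwrite(f'pics/{n}w.png',np.hstack([cv2.resize(a,(400,400),interpolation=2),cv2.resize(b,(400,400),interpolation=2)]))
E
```

```text
t 16.3 p [551.1 195.6 282.3] F [0.35 0.45 0.08] T [-0.098  0.067 -0.03 ] g 39.1 q [ 0.155  0.414  1.458 -0.009  1.277  0.145]
[[-0.013  1.    -0.005]
 [ 1.     0.013 -0.01 ]
 [-0.01  -0.005 -1.   ]]
```

View pics/17w.png

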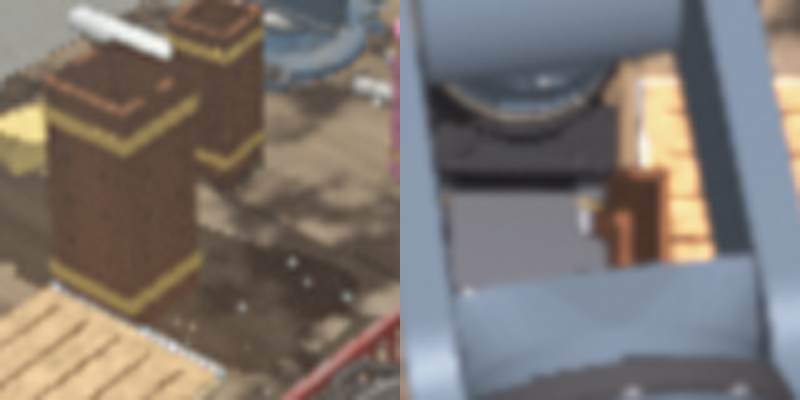

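jog_arm --linear '[[-0.028,-0.0155,0],[-0.028,-0.0155,0],[0,0,0.045],[0,0,0.045],[0,0,0],[0,0,0]]' --turn '[[0,0,0],[0,0,0],[0,0,0],[0,0,0],[0,0,0],[0,0,0]]' --hand '[255,255,255,255,255,255]'

```text
clock: 17.0
eef_pos: [520.7, 142.4, 193.0]
orientation: [0.001, 0.7, 0.714, -0.005]
force: [-0.5, -0.3, 0.2]
grip_width: 0.5
```

```bash
cat > look2.py <<'E'
from h import *
import sys
n=sys.argv[1]
pose()
snap('scene','scene'+n+'.png')
a=cv2.imread(f'pics/scene{n}.png')[130:280,170:320]
cv2.imwrite(f'pics/{n}v.png',cv2.resize(a,(600,600),interpolation=2))
E
python3 look2.py 18
```

```text
t 17.0 p [520.7 142.4 193. ] F [-0.52 -0.31  0.22] T [-0.122  0.018 -0.029] g 0.5 q [ 0.065  0.455  1.672 -0.011  1.021  0.051]
[[-0.02   1.    -0.006]
 [ 1.     0.02  -0.01 ]
 [-0.01  -0.006 -1.   ]]
```

View pics/18v.png

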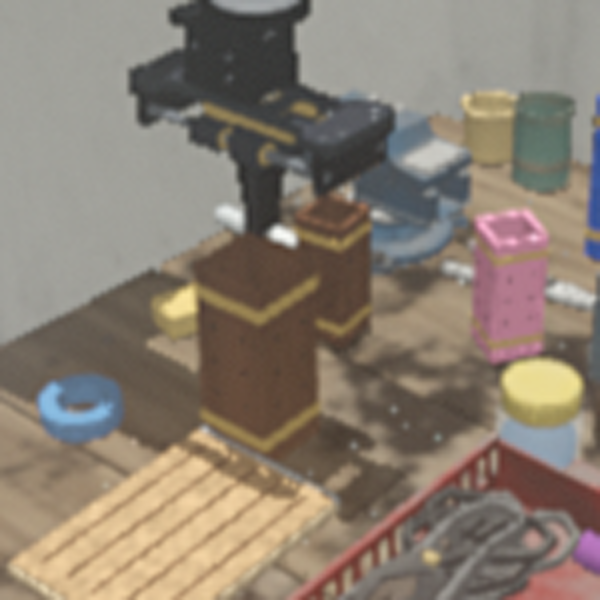

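Run:
```python
from fit import *
s=cams.camera('scene')
g=lambda x,y:np.array([(x+.5)/4-.5+170,(y+.5)/4-.5+130])
print(at(s,g(257,267)[::-1],165))
fit(s,[g(*p) for p in((319,270),(258,300),(195,268),(256,236))])
print((proj(s,[520.7,142.4,193])-[170,130])*4)
```

```text
[527.27823459 128.44630409 165.        ]
[ 5.28077e+02  1.27657e+02 -4.00000e-02] 1.0
toe 526.7504262858853 94.68338046489009
[260.55986793 222.34676977]
```

Run:
```python
import cv2,numpy as np
a=cv2.imread('pics/scene18.png')[180:220,210:260].astype(float)
cv2.imwrite('pics/18u.png',np.clip(cv2.resize(a,None,fx=14,fy=14,interpolation=2)*2,0,255).astype('uint8'))
```

```text
(no output)
```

View pics/18u.png

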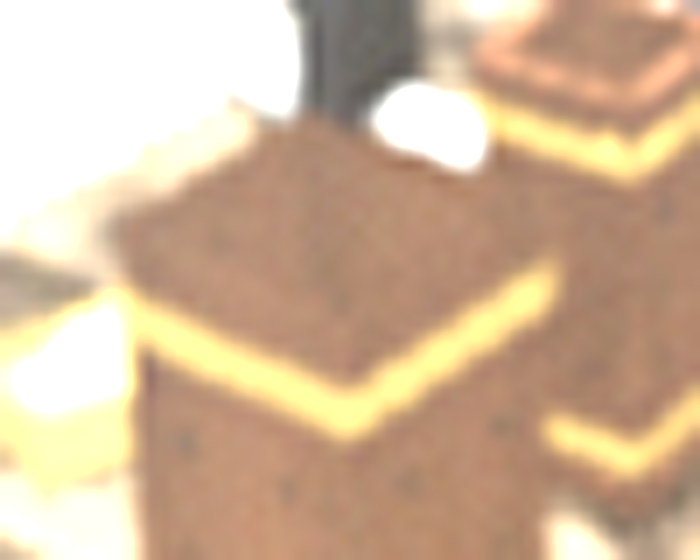

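Run:
```python
from fit import *
s=cams.camera('scene')
g=lambda x,y:np.array([(x+.5)/14-.5+210,(y+.5)/14-.5+180])
for p in((115,225),(303,120)): print(at(s,g(*p)[::-1],165))
```

```text
[487.5872437  101.19759626 165.        ]
[488.16796515 158.2270324  165.        ]
```

The mould's foot is flush (−y rim at y ≈ 101, edge at ≈ 103), centre about (520, 135). The fingers are over the mouth, so I'll insert them.

jog_arm --linear '[[0,0,0.0195],[0,0,0.0195],[0,0,0.0195],[0,0,0.0195],[0,0,0]]' --turn '[[0,0,0],[0,0,0],[0,0,0],[0,0,0],[0,0,0]]' --hand '[255,255,255,255,255]'

```text
clock: 17.65
eef_pos: [520.4, 140.9, 115.2]
orientation: [0.001, 0.701, 0.714, -0.005]
force: [-0.7, -0.5, 0.2]
grip_width: 0.5
```

```bash
python3 look2.py 19
```

```text
t 17.65 p [520.4 140.9 115.2] F [-0.72 -0.53  0.17] T [-0.035 -0.003  0.009] g 0.5 q [ 0.062  0.571  1.74  -0.012  0.836  0.052]
[[-0.018  1.    -0.005]
 [ 1.     0.018 -0.009]
 [-0.009 -0.005 -1.   ]]
```

View pics/19v.png

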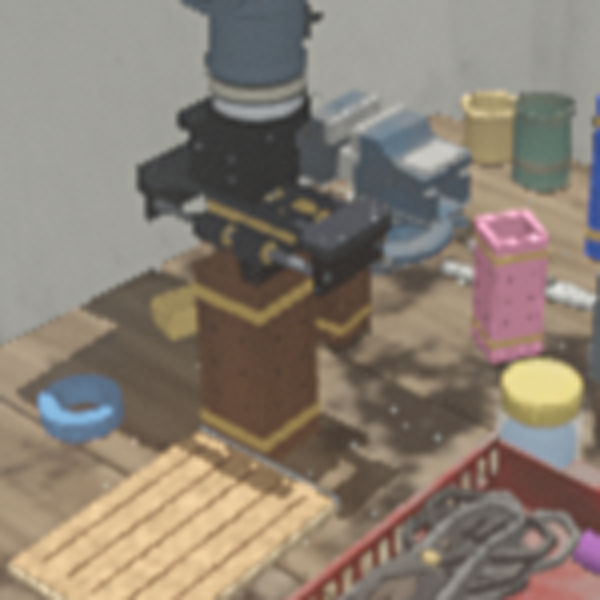

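jog_arm --linear '[[-0.01,0,0],[-0.006,0,-0.0005],[-0.005,0,-0.0005],[-0.005,0,-0.001],[-0.005,0,-0.001],[-0.005,0,-0.001],[-0.005,0,-0.001],[-0.005,0,-0.001],[-0.005,0,-0.001],[-0.005,0,0],[0,0,0]]' --turn '[[0,0,0],[0,0,0],[0,0,0],[0,0,0],[0,0,0],[0,0,0],[0,0,0],[0,0,0],[0,0,0],[0,0,0],[0,0,0]]' --hand '[255,255,255,255,255,255,255,255,255,255,255]'

```text
clock: 18.8
eef_pos: [522.0, 84.1, 123.0]
orientation: [0.002, 0.701, 0.713, -0.004]
force: [0.1, 0.5, 1.1]
grip_width: 0.2
```

```bash
python3 look2.py 20
```

```text
t 18.8 p [522.   84.1 123. ] F [0.08 0.53 1.06] T [-0.072  0.005 -0.029] g 0.2 q [-0.046  0.546  1.763 -0.012  0.835 -0.055]
[[-0.017  1.    -0.003]
 [ 1.     0.017 -0.009]
 [-0.009 -0.003 -1.   ]]
```

View pics/20v.png

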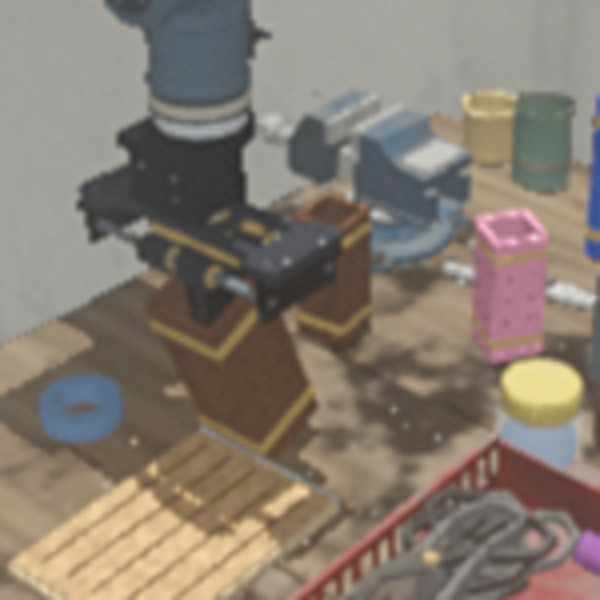

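It's tilting cleanly, about 18°, over the steel edge. Continuing slowly through the balance point.

jog_arm --linear '[[-0.003,0,0],[-0.003,0,0],[-0.003,0,0],[-0.003,0,0],[-0.003,0,0],[-0.003,0,0],[-0.003,0,0],[-0.002,0,0],[0,0,0]]' --turn '[[0,0,0],[0,0,0],[0,0,0],[0,0,0],[0,0,0],[0,0,0],[0,0,0],[0,0,0],[0,0,0]]' --hand '[255,255,255,255,255,255,255,255,255]'

```text
clock: 19.75
eef_pos: [522.3, 61.5, 123.2]
orientation: [0.002, 0.701, 0.713, -0.004]
force: [0.1, -0.5, -0.1]
grip_width: 0.2
```

```bash
python3 look2.py 21
```

```text
t 19.75 p [522.3  61.5 123.2] F [ 0.05 -0.46 -0.15] T [-0.075  0.065 -0.046] g 0.2 q [-0.09   0.543  1.77  -0.012  0.831 -0.099]
[[-0.018  1.    -0.003]
 [ 1.     0.018 -0.009]
 [-0.009 -0.003 -1.   ]]
```

View pics/21v.png

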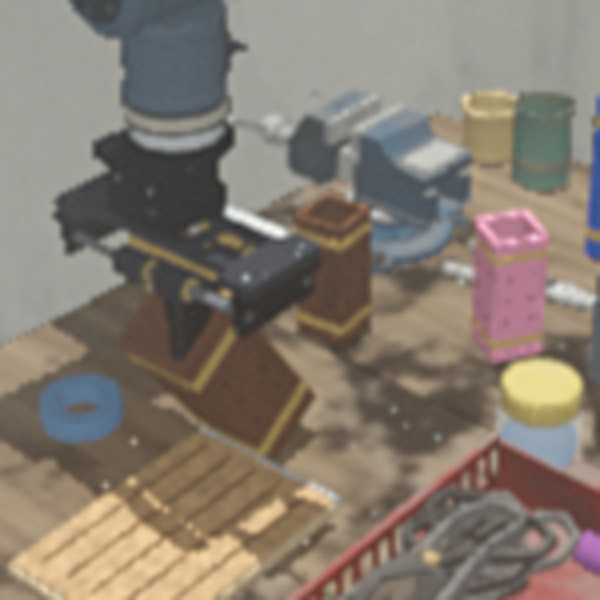

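The mould has passed balance and rests on the back of the fingers at about 34°. Computing the lowering rows.

```bash
cat > low.py <<'E'
from tip import *
import sys
def rows(u,z,al,th0,th1,step,smix=.5,lag=37,ell=50):
    th=th0
    while th<th1-1e-6:
        th=min(th+step,th1); t=np.radians(th)
        sm=14+(min(14/np.cos(min(t,np.radians(65))),33)-14)*smix
        a2=max(al,t-np.radians(lag)) 
        T,g,d,_=geo(t,sm,a2,ell)
        du,dz=T[0]-u,T[1]-z
        print(f'th {th:.1f} [{(-du*np.cos(al)+dz*np.sin(al))/1000:.4f}, 0, {(-du*np.sin(al)-dz*np.cos(al))/1000:.4f}] turn {np.degrees(a2-al):.2f} -> u,z {T.round(1)} gap {g:.1f}')
        u,z=T; al=a2
if __name__=='__main__': rows(*map(float,sys.argv[1:]))
E
python3 -c "
from low import *
rows(41.5,123.2,0,35,55,2)"
```

```text
th 37.0 [-0.0099, 0, 0.0039] turn 0.00 -> u,z [ 51.4 119.3] gap 8.7
th 39.0 [-0.0035, 0, 0.0020] turn 2.00 -> u,z [ 54.9 117.2] gap 8.7
th 41.0 [-0.0035, 0, 0.0021] turn 2.00 -> u,z [ 58.3 115.1] gap 8.7
th 43.0 [-0.0034, 0, 0.0021] turn 2.00 -> u,z [ 61.6 112.8] gap 8.7
th 45.0 [-0.0034, 0, 0.0021] turn 2.00 -> u,z [ 64.7 110.3] gap 8.7
th 47.0 [-0.0034, 0, 0.0021] turn 2.00 -> u,z [ 67.8 107.7] gap 8.7
th 49.0 [-0.0033, 0, 0.0021] turn 2.00 -> u,z [ 70.7 105.1] gap 8.7
th 51.0 [-0.0033, 0, 0.0022] turn 2.00 -> u,z [ 73.5 102.2] gap 8.7
th 53.0 [-0.0033, 0, 0.0022] turn 2.00 -> u,z [76.1 99.3] gap 8.7
th 55.0 [-0.0032, 0, 0.0022] turn 2.00 -> u,z [78.6 96.3] gap 8.7
```

jog_arm --linear '[[-0.0033,0,0.0013],[-0.0033,0,0.0013],[-0.0033,0,0.0013],[-0.0035,0,0.002],[-0.0035,0,0.0021],[-0.0034,0,0.0021],[-0.0034,0,0.0021],[-0.0034,0,0.0021],[0,0,0]]' --turn '[[0,0,0],[0,0,0],[0,0,0],[0,2,0],[0,2,0],[0,2,0],[0,2,0],[0,2,0],[0,0,0]]' --hand '[255,255,255,255,255,255,255,255,255]'

```text
clock: 20.7
eef_pos: [522.7, 34.0, 107.4]
orientation: [-0.06, 0.699, 0.71, 0.057]
force: [-0.2, -0.2, -0.2]
grip_width: 0.3
```

```bash
python3 look2.py 22
```

```text
t 20.7 p [522.7  34.  107.4] F [-0.18 -0.24 -0.25] T [-0.286  0.055 -0.041] g 0.3 q [-0.244  0.575  1.789  0.215  0.836 -0.409]
[[-0.015  1.    -0.007]
 [ 0.986  0.016  0.165]
 [ 0.165 -0.004 -0.986]]
```

View pics/22v.png

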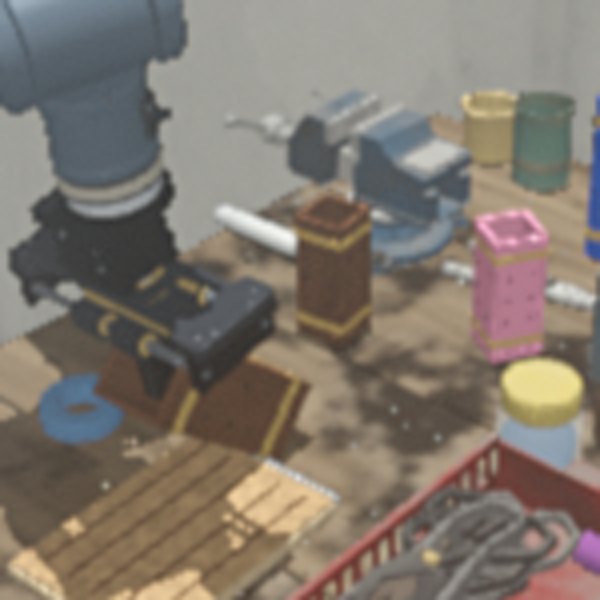

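```bash
cat > ov.py <<'E'
from h import *
import sys
def corners(th,s,xc=521,E=103):
    e=np.array([np.sin(th),np.cos(th)]);n=np.array([-np.cos(th),np.sin(th)])
    toe=np.array([0,14.])-s*e; out={}
    for i,h in enumerate((0,165)):
        for j,b in enumerate((0,66)):
            for k,x in enumerate((-33,33)):
                p=toe+h*e+b*n; out[i,j,k]=np.array([xc+x,E-p[0],p[1]])
    return out
def overlay(n,th,s,name,xc=521):
    c=cams.camera('scene') if n is None else None
    from plant import cams as cc
    s0=np.load('scam.npy',allow_pickle=True).item()
    im=cv2.imread(f'pics/scene{n}.png')[130:280,170:320]; im=cv2.resize(im,(600,600),interpolation=2)
    C=corners(np.radians(th),s,xc)
    P={k:(proj(s0,v)-[170,130]+.5)*4-.5 for k,v in C.items()}
    for a in P:
        for b in P:
            if sum(x!=y for x,y in zip(a,b))==1 and a<b: cv2.line(im,tuple(P[a].astype(int)),tuple(P[b].astype(int)),(0,255,0) ,1)
    cv2.imwrite(name,im)
E
python3 - <<'E'
from h import *
c=cams.camera('scene'); np.save('scam.npy',{'camera_matrix':c['camera_matrix'],'cam_to_world':c['cam_to_world']},allow_pickle=True)
from ov import *
ims=[]
for th,s in((47,18),(53,20),(59,22),(64,25)):
    overlay('22',th,s,'pics/tmp.png'); ims.append(cv2.imread('pics/tmp.png')[250:550,50:400])
cv2.imwrite('pics/22o.png',np.vstack([np.hstack(ims[:2]),np.hstack(ims[2:])]))
E
```

```text
(no output)
```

View pics/22o.png

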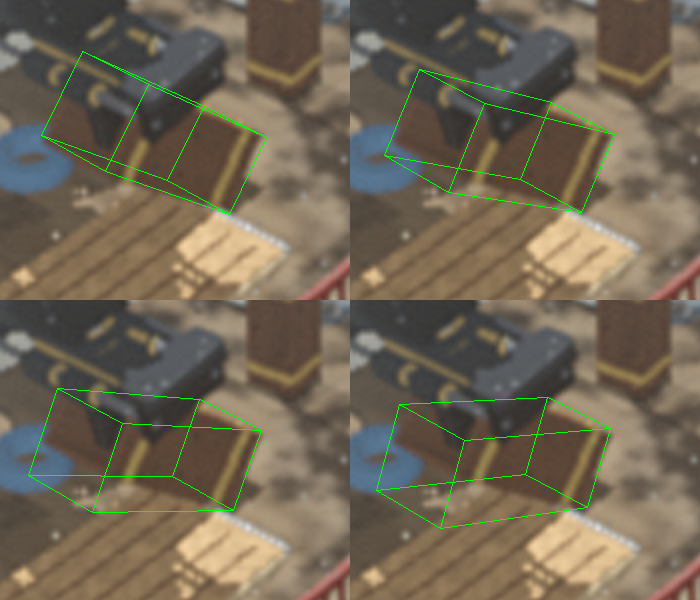

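The overlay fits θ ≈ 47° with s ≈ 18, exactly as planned. Continuing.

```bash
python3 -c "
from low import *
rows(67.8,107.7,np.radians(10),47,91,2)"
```

```text
th 49.0 [-0.0033, 0, 0.0021] turn 2.00 -> u,z [ 70.7 105.1] gap 8.7
th 51.0 [-0.0033, 0, 0.0022] turn 2.00 -> u,z [ 73.5 102.2] gap 8.7
th 53.0 [-0.0033, 0, 0.0022] turn 2.00 -> u,z [76.1 99.3] gap 8.7
th 55.0 [-0.0032, 0, 0.0022] turn 2.00 -> u,z [78.6 96.3] gap 8.7
th 57.0 [-0.0031, 0, 0.0023] turn 2.00 -> u,z [80.9 93.1] gap 8.7
th 59.0 [-0.0031, 0, 0.0023] turn 2.00 -> u,z [83.  89.9] gap 8.7
th 61.0 [-0.0030, 0, 0.0024] turn 2.00 -> u,z [84.8 86.5] gap 8.7
th 63.0 [-0.0029, 0, 0.0025] turn 2.00 -> u,z [86.4 83.1] gap 8.7
th 65.0 [-0.0028, 0, 0.0026] turn 2.00 -> u,z [87.8 79.6] gap 8.7
th 67.0 [-0.0034, 0, 0.0017] turn 2.00 -> u,z [90.  76.5] gap 8.7
th 69.0 [-0.0034, 0, 0.0017] turn 2.00 -> u,z [92.2 73.3] gap 8.7
th 71.0 [-0.0034, 0, 0.0017] turn 2.00 -> u,z [94.2 70. ] gap 8.7
th 73.0 [-0.0034, 0, 0.0017] turn 2.00 -> u,z [96.1 66.7] gap 8.7
th 75.0 [-0.0034, 0, 0.0017] turn 2.00 -> u,z [97.9 63.3] gap 8.7
th 77.0 [-0.0034, 0, 0.0017] turn 2.00 -> u,z [99.5 59.9] gap 8.7
th 79.0 [-0.0034, 0, 0.0017] turn 2.00 -> u,z [101.1  56.4] gap 8.7
th 81.0 [-0.0034, 0, 0.0017] turn 2.00 -> u,z [102.5  52.8] gap 8.7
th 83.0 [-0.0034, 0, 0.0017] turn 2.00 -> u,z [103.8  49.2] gap 8.7
th 85.0 [-0.0034, 0, 0.0017] turn 2.00 -> u,z [104.9  45.6] gap 8.7
th 87.0 [-0.0034, 0, 0.0017] turn 2.00 -> u,z [106.   41.9] gap 8.7
th 89.0 [-0.0034, 0, 0.0017] turn 2.00 -> u,z [106.9  38.2] gap 8.7
th 91.0 [-0.0034, 0, 0.0017] turn 2.00 -> u,z [107.7  34.4] gap 8.7
```

jog_arm --linear '[[-0.0033,0,0.0021],[-0.0033,0,0.0022],[-0.0033,0,0.0022],[-0.0032,0,0.0022],[-0.0031,0,0.0023],[-0.0031,0,0.0023],[0,0,0]]' --turn '[[0,2,0],[0,2,0],[0,2,0],[0,2,0],[0,2,0],[0,2,0],[0,0,0]]' --hand '[255,255,255,255,255,255,255]'

```text
clock: 21.5
eef_pos: [522.9, 19.5, 89.8]
orientation: [-0.134, 0.689, 0.7, 0.129]
force: [-0.2, -0.6, -0.3]
grip_width: 0.2
```

```bash
python3 look2.py 23
python3 - <<'E'
from ov import *
ims=[]
for th,s in((55,18),(59,18),(59,26),(64,22)):
    overlay('23',th,s,'pics/tmp.png'); ims.append(cv2.imread('pics/tmp.png')[250:550,50:400])
cv2.imwrite('pics/23o.png',np.vstack([np.hstack(ims[:2]),np.hstack(ims[2:])]))
E
```

```text
t 21.5 p [522.9  19.5  89.8] F [-0.16 -0.57 -0.26] T [-0.47   0.07  -0.034] g 0.2 q [-0.383  0.643  1.786  0.436  0.917 -0.703]
[[-0.014  1.    -0.01 ]
 [ 0.931  0.017  0.366]
 [ 0.366 -0.004 -0.931]]
```

View pics/23o.png

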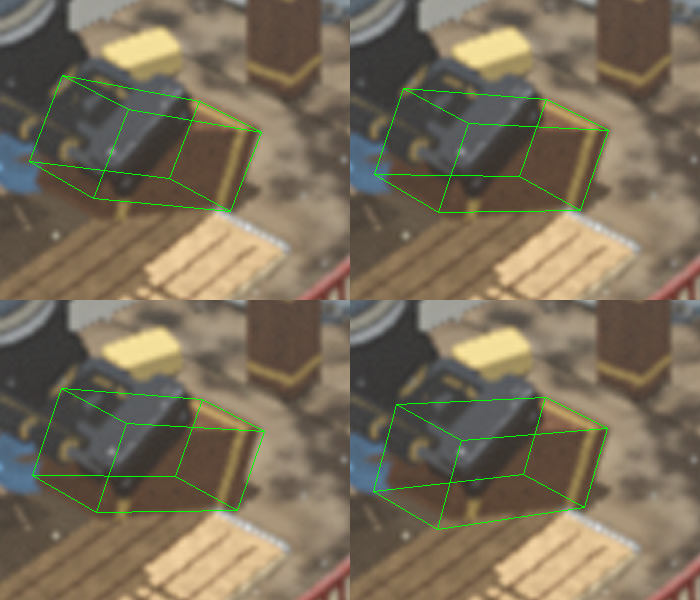

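View pics/23v.png

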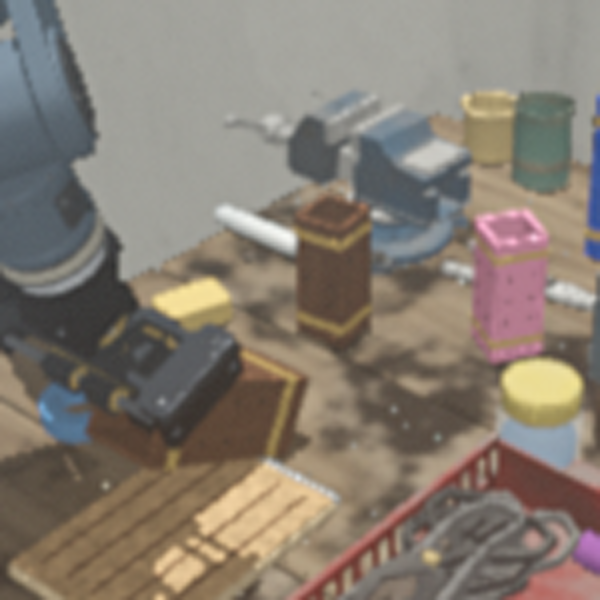

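On track at θ ≈ 59°. Continuing at the same slow rate.

jog_arm --linear '[[-0.003,0,0.0024],[-0.0029,0,0.0025],[-0.0028,0,0.0026],[-0.0034,0,0.0017],[-0.0034,0,0.0017],[-0.0034,0,0.0017],[-0.0034,0,0.0017],[-0.0034,0,0.0017],[0,0,0]]' --turn '[[0,2,0],[0,2,0],[0,2,0],[0,2,0],[0,2,0],[0,2,0],[0,2,0],[0,2,0],[0,0,0]]' --hand '[255,255,255,255,255,255,255,255,255]'

```text
clock: 22.45
eef_pos: [523.1, 4.4, 63.0]
orientation: [-0.231, 0.664, 0.675, 0.224]
force: [-0.5, -0.5, -1.0]
grip_width: 0.7
```

```bash
python3 look2.py 24
python3 - <<'E'
from ov import *
ims=[]
for th,s in((71,18),(75,18),(75,26),(80,18)):
    overlay('24',th,s,'pics/tmp.png'); ims.append(cv2.imread('pics/tmp.png')[250:550,50:400])
cv2.imwrite('pics/24o.png',np.vstack([np.hstack(ims[:2]),np.hstack(ims[2:])]))
E
```

```text
t 22.45 p [523.1   4.4  63. ] F [-0.46 -0.51 -1.03] T [-0.59   0.05  -0.022] g 0.7 q [-0.532  0.782  1.746  0.624  1.088 -0.979]
[[-0.011  1.    -0.014]
 [ 0.793  0.017  0.609]
 [ 0.609 -0.004 -0.793]]
```

View pics/24o.png

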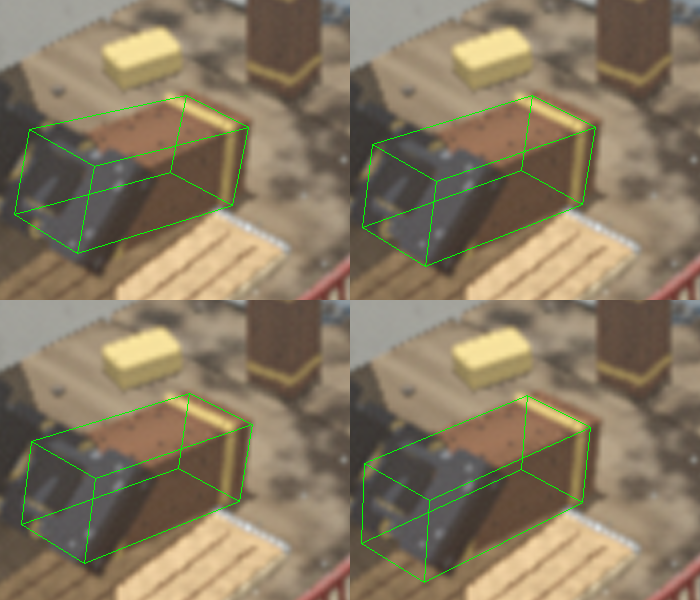

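View pics/24v.png

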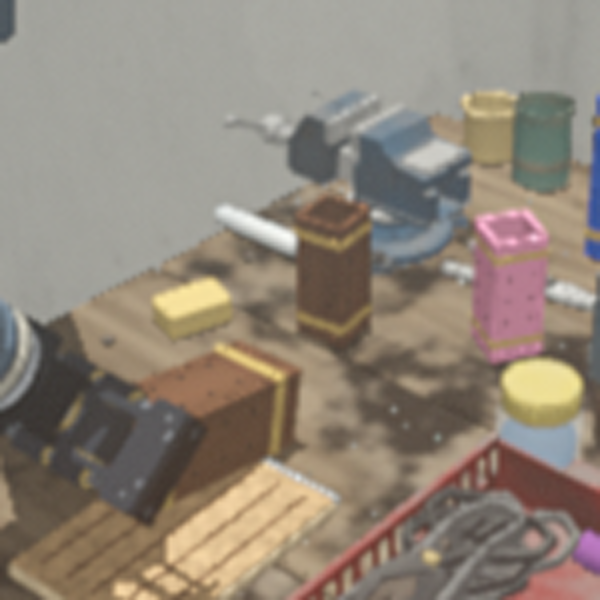

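jog_arm --linear '[[-0.0034,0,0.0017],[-0.0034,0,0.0017],[-0.0034,0,0.0017],[-0.0034,0,0.0017],[-0.0034,0,0.0017],[-0.0034,0,0.0017],[-0.0034,0,0.0017],[0,0,0]]' --turn '[[0,2,0],[0,2,0],[0,2,0],[0,2,0],[0,2,0],[0,2,0],[0,2,0],[0,0,0]]' --hand '[255,255,255,255,255,255,255,255]'

```text
clock: 23.3
eef_pos: [522.9, -4.5, 37.7]
orientation: [-0.312, 0.632, 0.641, 0.304]
force: [-0.3, 0.9, 0.3]
grip_width: 0.6
```

```bash
python3 look2.py 25
python3 - <<'E'
from ov import *
ims=[]
for th,s in((86,18),(90,18),(86,25),(90,25)):
    overlay('25',th,s,'pics/tmp.png'); ims.append(cv2.imread('pics/tmp.png')[250:550,50:400])
cv2.imwrite('pics/25o.png',np.vstack([np.hstack(ims[:2]),np.hstack(ims[2:])]))
E
```

```text
t 23.3 p [522.9  -4.5  37.7] F [-0.25  0.87  0.25] T [-0.521  0.077 -0.016] g 0.6 q [-0.625  0.935  1.681  0.716  1.266 -1.131]
[[-0.006  1.    -0.016]
 [ 0.621  0.017  0.784]
 [ 0.784 -0.005 -0.621]]
```

View pics/25o.png

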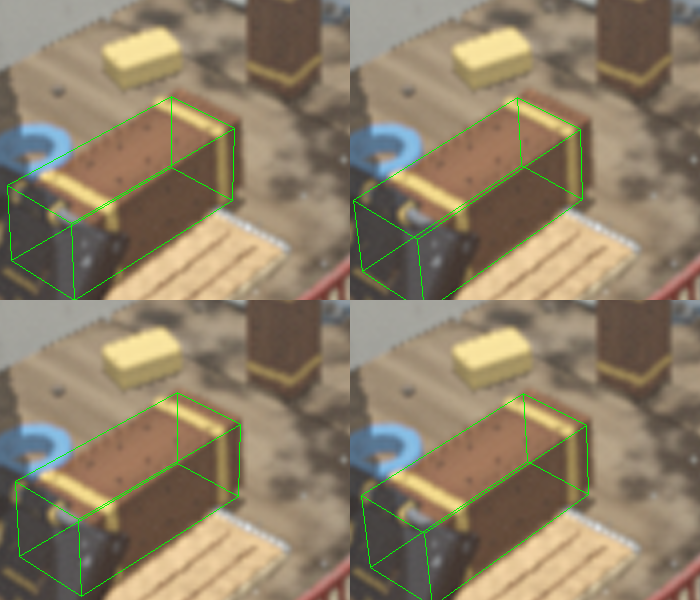

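View pics/25v.png

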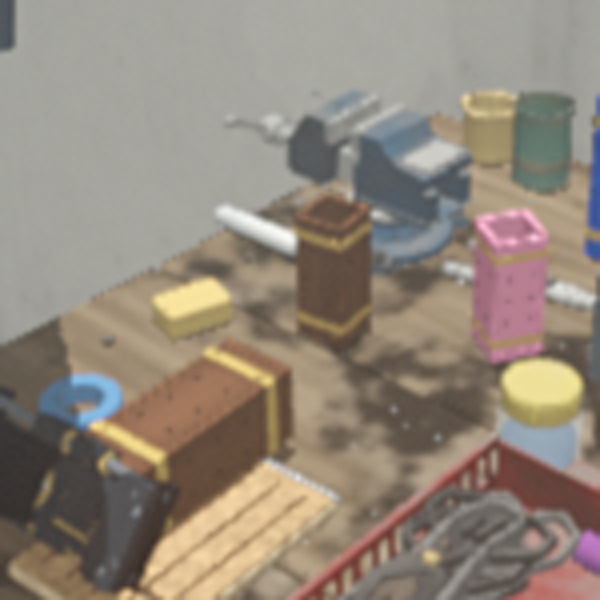

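jog_arm --linear '[[-0.0012,0,0.0009],[-0.0012,0,0.0009],[-0.0012,0,0.0009],[-0.0012,0,0.0009],[0,0,0]]' --turn '[[0,0,0],[0,0,0],[0,0,0],[0,0,0],[0,0,0]]' --hand '[255,255,255,255,255]'

```text
clock: 23.85
eef_pos: [523.1, -4.0, 32.9]
orientation: [-0.311, 0.632, 0.642, 0.303]
force: [0.8, -0.1, -0.5]
grip_width: 0.3
```

```bash
python3 look2.py 26
python3 - <<'E'
from ov import *
ims=[]
for th,s in((88,28),(90,24),(90,28),(90,32)):
    overlay('26',th,s,'pics/tmp.png'); ims.append(cv2.imread('pics/tmp.png')[250:550,50:400])
cv2.imwrite('pics/26o.png',np.vstack([np.hstack(ims[:2]),np.hstack(ims[2:])]))
E
```

```text
t 23.85 p [523.1  -4.   32.9] F [ 0.84 -0.09 -0.53] T [-0.524  0.037 -0.007] g 0.3 q [-0.623  0.942  1.681  0.718  1.258 -1.137]
[[-0.009  1.    -0.016]
 [ 0.623  0.018  0.782]
 [ 0.783 -0.003 -0.623]]
```

View pics/26o.png

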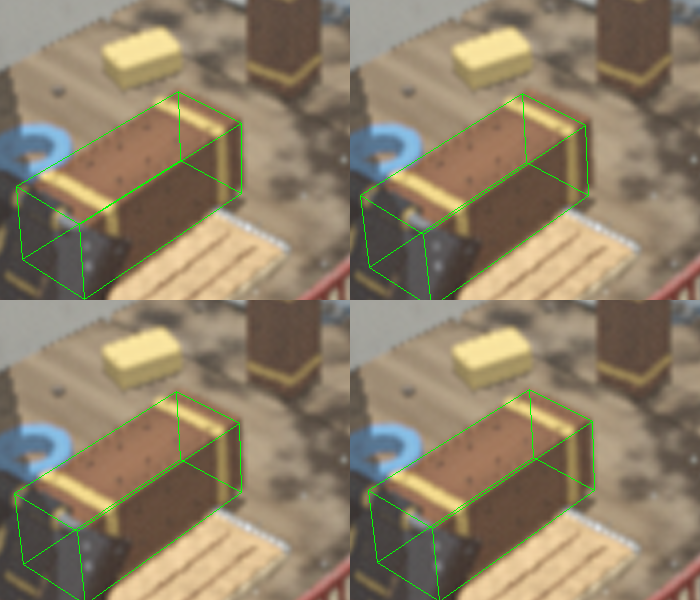

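It lies flat at about 90°, with the mouth about 135 mm past the edge. I'll withdraw along the finger axis.

jog_arm --linear '[[0,0,-0.004],[0,0,-0.006],[0,0,-0.01],[0,0,-0.015],[0,0,-0.02],[0,0,-0.03],[0,0,-0.03],[0,0,-0.03],[0,0,0],[0,0,0]]' --turn '[[0,0,0],[0,0,0],[0,0,0],[0,0,0],[0,0,0],[0,0,0],[0,0,0],[0,0,0],[0,0,0],[0,0,0]]' --hand '[255,255,255,255,255,255,255,255,255,255]'

```text
clock: 24.9
eef_pos: [525.4, -118.5, 123.7]
orientation: [-0.31, 0.632, 0.642, 0.303]
force: [-0.5, 1.5, -0.2]
grip_width: 0.3
```

```bash
python3 look2.py 27
python3 - <<'E'
from ov import *
snap('top','top27.png')
overlay('27',90,30,'pics/tmp.png'); a=cv2.imread('pics/tmp.png')[230:600,0:400]
b=cv2.imread('pics/top27.png')[140:240,240:380]; cv2.imwrite('pics/27o.png',np.hstack([a,cv2.resize(b,(400,370))]))
E
```

```text
t 24.9 p [ 525.4 -118.5  123.7] F [-0.49  1.5  -0.19] T [-0.49   0.003 -0.026] g 0.3 q [-0.768  0.828  1.528  0.586  1.521 -1.044]
[[-0.008  1.    -0.015]
 [ 0.623  0.017  0.782]
 [ 0.782 -0.003 -0.623]]
```

View pics/27o.png

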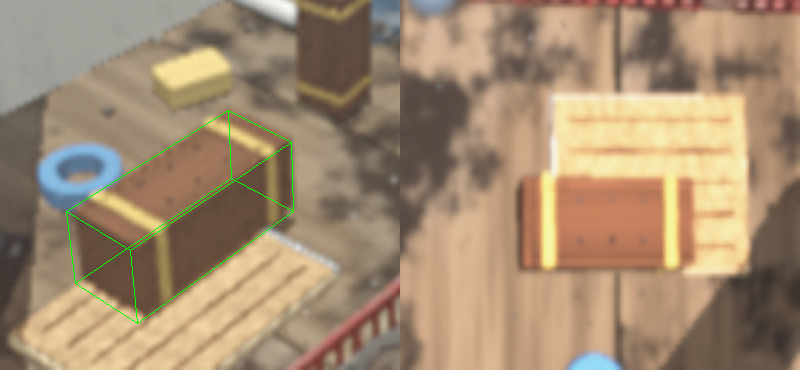

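Run:
```python
from h import *
c=cams.camera('top')
g=lambda x,y:(140+y/3.7,240+(x-400)/400*140)
for p in((692,178),(692,268),(522,178),(522,268)): print(at(c,g(*p),80).round(1))
for p in((553,95),(747,95),(747,272)): print('board',at(c,g(*p),14).round(1))
for t,z in(('wax_block',0),('tape_roll',0),('matchbox',0),('pliers',0),('frit_jar',0)):
  for r in finder.place_of(t,'top')[:1]: print(t,r['score'],at(c,r['centre'],z).round(1))
```

```text
[546.7 -21.8  80. ]
[480.1 -21.6  80. ]
[542.6 141.2  80. ]
[476.1 140.2  80. ]
board [617.8 105.3  14. ]
board [622.9 -93.2  14. ]
board [483.1 -91.8  14. ]
wax_block 0.55 [353.2 226.5   0. ]
tape_roll 0.69 [390.   60.5   0. ]
matchbox 0.59 [ 371.  -127.3    0. ]
pliers 0.71 [548.2 452.7   0. ]
frit_jar 0.78 [715.4 242.6   0. ]
```

The mould pose is good. The jar's detection moved by about 17 mm between frames, so I'll check the bystanders by differencing pictures.

Run:
```python
from h import *
a=cv2.imread('pics/scene0.png');b=cv2.imread('pics/scene27.png')
for nm,(r0,r1,c0,c1) in {'jar':(215,260,285,325),'wax':(195,220,200,235),'tape':(215,245,175,205),'match':(245,275,125,155),'pliers':(190,212,280,325)}.items():
    t=a[r0:r1,c0:c1]; R=cv2.matchTemplate(b[r0-12:r1+12,c0-12:c1+12],t,cv2.TM_CCOEFF_NORMED); m=np.unravel_index(R.argmax(),R.shape); print(nm,R.max().round(2),np.array(m)-12)
```

```text
jar 1.0 [0 0]
wax 0.95 [0 0]
tape 0.69 [0 0]
match 0.31 [ 1 -1]
pliers 1.0 [0 0]
```

Nothing has shifted; the low tape and matchbox correlations look like arm shadow or occlusion at (0–1 px). Handing in.

Run:
```python
from h import *
s=sensors.state(); print(s['clock'],s['force'].round(2)); print(workorder.job_done())
```

```text
25.3 [ 0.3  -0.42 -0.46]
the job is handed in; nothing more can be done
None
```

I pushed the mould against the steel edge, tipped it over from inside its mouth with the closed fingers, and eased it down onto the cork. I handed the job in at 25.3 s; no verdict was reported.

**On the way:**
- My first push turned the mould about 0.2 rad and leaned it slightly. A later push jammed at 16 N.
- I backed off and swung it round its corner until it stood square. Its toe was about 36 mm off the middle of the edge (limit 45), 0–3 mm from it, and square within about 0.02–0.07 rad.
- During the tip the fingers carried it down at about 0.35 rad/s, and it matched the planned angles in the pictures.

**Last checks:**
- **Mould:** it lies level within about 1–2° by overlay and in line with the board. The mouth points away from the steel edge, about 127–135 mm past it and about 36 mm off the centre line (limit 60).
- **Gripper:** it was clear of everything, with no contact force showing.
- **Bystanders:** the wax block, jar and pliers had not shifted in the pictures. The tape matched in place (0.69) and the matchbox only poorly (0.31, about 1 px), which I put down to the arm's shadow rather than movement.

**Disagreements:** the two cameras differ by about 7 mm in absolute position. I trusted the scene camera because it matched the known fingertip to within 1 px. The network put the jar about 17 mm from its first detection, but picture matching shows it did not move.

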